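Load a label roll onto the slanted spindle of a desk dispenser

ROBOT

A 6-joint arm with a two-finger parallel gripper is mounted at the origin on the work surface; the furniture and walls round the work are solid. World frame = base frame: x ahead of the robot, y to its left, z up, the work surface at z = 0. Lengths are in m, angles in degrees, forces in N, time in s.
With the tool pointing down it reaches from about 0.375 to 0.9 m from the base axis. Payload 3.1 kg.
Tool frame: the origin (TCP) lies between the finger pads; the fingertips stand 11 mm ahead of it and the grasp point (between the pads) lies 8 mm behind it; z points along the fingers, y is the line along which they close (so a half turn about z gives the same grasp; the last joint's range is limited). The gripper opens to 87 mm and grips with 3 to 60 N. Pads are 19 mm wide; open, the fingers measure 117 mm over their backs; the gripper's body (75 mm by 190 mm) begins 51 mm behind the grasp point.
Start: joints at [-79.154, 30.224, 82.088, -0, 67.689, -10.227], TCP at [0.225, -0.583, 0.212] pointing down, gripper open.
Joint ranges: [-176.69, 176.69], [-43.24, 126.21], [12.49, 139.97], [-82, 262], [0, 151.66], [-163.58, 163.58]. Speed limits (degrees/s): [159.86, 159.86, 180, 180, 180, 180].

INTERFACE

Orientations are given as a 3x3 rotation matrix whose columns are the frame's x, y, z axes.
In Python, from rig import bot, viewer, workorder, nets gives the robot as it stands. The module is installed in compiled form; this text tells all that it offers.
- The arm moves only by the tool move_arm, never from a script. Its argument "increments" is a list of rows, each a list of 7 numbers: the shift along the tool's x, y, z normalised to -1 to 1, where 1 is 0.3 m, then the turn, a rotation vector about the tool's x, y, z normalised to -1 to 1, where 1 is pi rad, then the opening, from 0 (shut) to 1 (fully open). In form: [[tx, ty, tz, wx, wy, wz, grip], ...]. A call has 1 to 10 rows; each row is the pose to reach, as a shift and turn from the pose commanded when the call began, along the tool's axes at that moment, turning the shorter way round; what a row does not reach only later rows make up. A row lasts 1/12 s, in which the tool goes at most 41.7 mm and 7.16 degrees, less where a joint would pass 70% of its speed; a pose out of reach is approached as far as the arm can. A call with a number of a shift or a turn outside -1 to 1 is refused whole. A call with a gripper value outside its range is refused whole. The fingers move at their own pace and stop on an object; the grip force is fixed at half the most. Time passes only in rows, so rows that repeat a pose let the fingers close. It gives the time, the measured TCP pose, the force, the opening and the grip force at its end, in the units of the state.
- bot.read_state(): the state, without advancing time (a new reading comes with each control period).
- viewer.capture(name): name is "side" or "top"; returns a dict with "image" (480x640x3 uint8, blue, green, red), "K" (3x3 intrinsics, pixels), "dist" ([k1, k2, p1, p2, k3] as OpenCV has them; the pictures are not rectified), "eye" and "orientation" of the camera in the world. Camera axes: x right, y up, looking along -z (the intrinsics and any distortion apply to the point x, -y, -z); pixel columns grow to the right and rows downward; lengths in m; the calibration is good to about 2 mm. A picture is of the moment at which its call begins. There is no depth.
- workorder.hand_in(): hands the job in; it is judged then, once.
Trained networks look in the newest picture that a camera, given by its name, has taken for a name from the list of things; names that differ only in an ending like _2 or _b are one class to them, and where a whole thing is asked for, a point or a joint stands for the part that bears it (a point fixed in the world has none). Each returns a list of dicts, best first, with "conf" (0 to 1); they miss things now and then, are a little off and sometimes report something else, mostly with a low value. They report only what shows in the picture. A call takes as long as a camera call. They do not tell look-alikes from the thing itself.
- nets.find_in(camera, thing): "location" ([column, row] in pixels, amid what is visible of it).
The state is a dict: "time_s": time; "joint_positions": joint angles; "qvel": joint speeds; "tau": joint torques, N m; "position": TCP position; "tcp_rot": TCP orientation; "force": force on the tool from outside, world axes, zero at the start; "moment": the same for the moment, N m; "opening": opening from 0.0 (shut) to 1.0 (fully open); "grasp_force": force on a finger pad.
Only numpy, scipy, OpenCV 4.12 (cv2) and the standard library are available. Lean on these libraries where they do the work, as an engineer would, in place of code of your own. Each camera call takes 0.05 s, during which the arm holds its last target. There are 200 camera calls.

TASK

Load the label roll that lies on the desk onto the label dispenser: slide it along the slanted spindle, turn it with light pressure just until its core drops over the drive ribs (never force the braked hub round), and bring it fully home against the flange. Then flip the orange keeper at the spindle's tip fully across to lock the roll on, and let go. Feel your way, never press or twist the dispenser hard, and do not disturb the other things on the desk.

Things in the scene. Friction and masses are not known exactly. Their poses are not given: they have to be found in the camera images.
- roll_center (a point): Centre of the loose label roll (white labels, brown backing): 60 mm diameter, 38 mm wide, 0.10 to 0.19 kg, lying flat, its axis = z, this point 19 mm above the desk. White open core with six teeth inside, 60 degrees apart: 24 mm bore between the tips of opposite teeth, 32 mm in the gaps. Both faces alike. Best gripped from above across the diameter, near the upper face.
- spindle_seat (a point): Point on the axis of the fixed dispenser's slanted spindle, on the black flange (54 mm diameter) where the roll must come to rest; home, the roll's centre is 19 mm up z from here. z runs up along the spindle, 32 degrees off vertical, towards the robot; y is level; -x down the slope. The steel shaft is 22 mm thick up to z = 32 mm, tapers to 16 mm at 42, and its fork ends at 51.
- hub_top (a point): On the spindle's axis, level with the tops of the orange hub's six ribs (14 mm above the seat, 30 mm across, 60 degrees apart). The roll's teeth pass between with 5 degrees of play each way. Their angle varies and is not measured. If teeth meet ribs, the roll stops 14 mm short: turn it up to 60 degrees with a light press. A firm brake (0.6 N m) holds hub and flange; a spring gives 2 mm at 18 N.
- dispenser: The label dispenser: fixed grey console, 124 mm wide, 100 mm deep, 76 mm high, with a sloping face that carries the flange and spindle. A steel tear bar and a rubber roller lie across the lower edge of the face, 45 to 58 mm down the slope from the spindle, up to 8 mm above the flange: keep the fingers at the left and right of the roll. Origin under the console.
- keeper (a joint): Angle of the orange keeper (rad): 0 stands in line with the spindle, so that the roll passes over it, 1.57 lies fully across, to the right (-y of the seat). Starts at 0 to 0.12; stiff, stays where it is left; about 2 N at its tip moves it. Its pivot is on the spindle's axis, 47 mm up from the seat.
- keeper_tip (a point): Middle of the free end of the orange keeper, a tab 8 mm wide, 6 mm thick, its end 21.5 mm from its pivot. In line, the end is 68.5 mm up from the seat, 30 mm above the upper face of the seated roll: grip the roll near its upper face so that the palm clears it.
- mug: white mug, 80 mm across, 91 mm high, at the left; a bystander; origin under its middle
- tape_dispenser: black tape dispenser, 151 x 52 x 74 mm, at the back; a bystander; origin under its middle
- hole_punch: black and steel hole punch, 122 x 118 x 70 mm, back right; a bystander; origin under its middle
- calculator: grey calculator, 132 x 78 x 17 mm, near the robot at the right; a bystander; origin under its middle
- stapler: black stapler, 153 x 42 x 60 mm, near the robot at the right; a bystander; origin under its middle
There are look-alikes about, which are no part of the job. Of the things that look like the part that bears roll_center, the largest one is meant.

How it is judged (in metres and radians):
On the way, in this order (a step that is already met when the one before it is completed fails the run):
1. the roll is fully home on the spindle, over the drive ribs, its centre within 2.5 mm of the 19 mm home height (z of roll_center in the frame of spindle_seat between 0.0165 and 0.0215 m and distance between roll_center and spindle_seat below 0.023 m and angle between the z axis of roll_center and the z axis of spindle_seat, either way round below 0.12 rad), for 0.2 s.
2. the keeper is flipped across (beyond 1.25 rad) (value of joint keeper above 1.25 rad), for 0.2 s.
At the end, for the whole second after the job is handed in: The roll is home on the spindle: its centre 19 mm from the flange along the spindle within 2.5 mm, its axis along the spindle within 0.12 rad, and the keeper is across (over 1.25 rad) (all of step 1 and value of joint keeper above 1.25 rad); the robot touches nothing.
It fails at once if the dispenser is pressed or twisted hard (over 30 N) (contact force between anything else and dispenser above 30 N).
It fails at once if the mug, tape dispenser, hole punch, calculator or stapler is moved by more than 25 mm (distance of any of mug, tape_dispenser, hole_punch, calculator, stapler from where it was at the start of the episode above 0.025 m).
It also fails if it takes over 56 s, if anything falls off the work surface, if the arm or the gripper's body presses on something with over 40 N, if the wrist force passes 120 N, or if a joint passes its speed limit or range.

## Working session

There is one attempt and no reset: what is moved stays moved. The work goes in short steps, Python scripts to look and compute and a tool call to move; the robot and the scene stay as the last step left them, time stands still between calls to the robot, and variables do not carry over. Pictures are saved under pics/ and viewed, at most 10 in all, crops included, and the job is handed in when it is done.

Besides the shell and the picture viewer there is one more tool, called after ">>>" as name(argument=value, ...), one argument or row to a line, values as JSON. move_arm: Moves the arm, as the interface text tells. Its arguments: {"type":"object","properties":{"increments":{"type":"array"}},"required":["increments"]}

```bash
mkdir -p pics; cat > h.py <<'E'
import numpy as np, cv2
from rig import bot, viewer, workorder, nets
def project(c,P):
    R=np.array(c["orientation"]);p=(np.atleast_2d(P)-np.array(c["eye"]))@R
    p=p*[1,-1,-1]
    return cv2.projectPoints(p,np.zeros(3),np.zeros(3),np.array(c["K"]),np.array(c["dist"]))[0][:,0]
def ray(c,px):
    u=cv2.undistortPoints(np.array([[px]],float),np.array(c["K"]),np.array(c["dist"]))[0,0]
    d=np.array(c["orientation"])@np.array([u[0],-u[1],-1.]);return np.array(c["eye"]),d/np.linalg.norm(d)
def onz(c,px,z):
    o,d=ray(c,px);return o+d*(z-o[2])/d[2]
def tri(r):
    A=sum(np.eye(3)-np.outer(d,d) for o,d in r);b=sum((np.eye(3)-np.outer(d,d))@o for o,d in r);return np.linalg.solve(A,b)
E
python3 - <<'E'
from h import *
np.set_printoptions(precision=4,suppress=True)
s=bot.read_state();print(s["time_s"],s["position"],s["tcp_rot"],s["opening"])
for n in("side","top"):
    c=viewer.capture(n);cv2.imwrite(f"pics/{n}0.png",c["image"]);print(n,c["eye"],np.array(c["orientation"]).tolist(),c["K"],c["dist"])
    for t in("roll_center","spindle_seat","hub_top","keeper","keeper_tip","dispenser","mug","tape_dispenser","hole_punch","calculator","stapler"):
        print(t,[(np.round(d["location"],1).tolist(),round(d["conf"],2),onz(c,d["location"],.019).round(3).tolist()) for d in nets.find_in(n,t)][:5])
E
```

```text
0.0 [ 0.2246 -0.5824  0.2109] [[ 0.9331  0.3596 -0.0004]
 [ 0.3596 -0.9331  0.0022]
 [ 0.0004 -0.0022 -1.    ]] 0.9999723904313419
side [0.1345 0.692  0.8299] [[-0.9223478293253371, 0.2459081136940831, -0.29799946536572336], [-0.38616800114932365, -0.6111052966932217, 0.6909591820374238], [-0.012196582602312385, 0.7523825595884767, 0.6586134886258538]] [[448.8441   0.     316.0684]
 [  0.     448.8441 241.42  ]
 [  0.       0.       1.    ]] [0.0265 0.     0.     0.     0.    ]
roll_center [([361.5, 263.7], 0.75, [0.358, -0.122, 0.019]), ([333.0, 247.5], 0.73, [0.449, -0.153, 0.019]), ([244.3, 288.7], 0.69, [0.597, 0.069, 0.019]), ([319.1, 220.5], 0.59, [0.529, -0.247, 0.019])]
spindle_seat [([243.2, 289.9], 0.59, [0.597, 0.074, 0.019])]
hub_top [([242.8, 289.5], 0.61, [0.599, 0.073, 0.019])]
keeper []
keeper_tip []
dispenser [([237.5, 296.3], 0.95, [0.6, 0.097, 0.019])]
mug [([337.7, 394.3], 0.65, [0.285, 0.247, 0.019]), ([244.8, 289.3], 0.19, [0.595, 0.071, 0.019])]
tape_dispenser [([255.3, 230.1], 0.58, [0.68, -0.139, 0.019])]
hole_punch [([282.9, 198.2], 0.85, [0.675, -0.307, 0.0
[... 388 characters left out ...]
1.    ]] [-0.1069  0.      0.      0.      0.    ]
roll_center [([338.8, 279.5], 0.73, [0.363, -0.125, 0.019]), ([352.3, 248.1], 0.7, [0.448, -0.163, 0.019]), ([375.2, 217.4], 0.54, [0.532, -0.227, 0.019])]
spindle_seat []
hub_top [([254.4, 199.6], 0.87, [0.584, 0.105, 0.019])]
keeper []
keeper_tip []
dispenser [([253.7, 194.9], 0.62, [0.597, 0.106, 0.019])]
mug [([196.5, 314.1], 0.58, [0.272, 0.263, 0.019])]
tape_dispenser [([345.3, 164.6], 0.96, [0.679, -0.147, 0.019])]
hole_punch [([396.9, 168.9], 0.62, [0.667, -0.289, 0.019])]
calculator [([376.5, 292.4], 0.89, [0.327, -0.227, 0.019])]
stapler [([394.2, 168.6], 0.65, [0.667, -0.282, 0.019]), ([436.4, 294.2], 0.62, [0.32, -0.391, 0.019])]
```

View pics/side0.png

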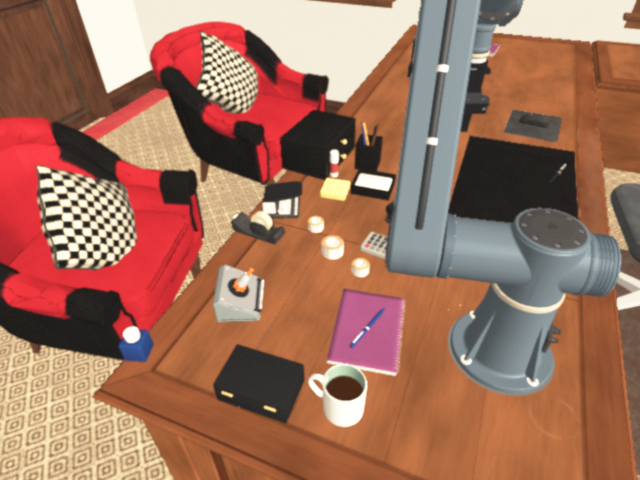

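View pics/top0.png

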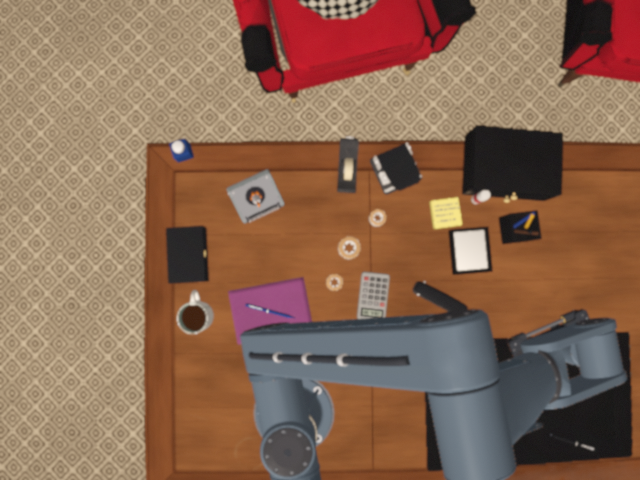

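```bash
python3 - <<'E'
from h import *
s=cv2.imread("pics/side0.png");t=cv2.imread("pics/top0.png")
a=cv2.resize(s[180:300,290:400],None,fx=4,fy=4,interpolation=3)[:480,:]
a=cv2.resize(s[190:340,180:400],(400,273),interpolation=3)
z=np.zeros((600,800,3),np.uint8)
z[:300,:400]=cv2.resize(s[200:290,290:410],(400,300),interpolation=3)
z[:300,400:]=cv2.resize(t[200:296,310:438],(400,300),interpolation=3)
z[300:,:400]=cv2.resize(s[240:345,170:310],(400,300),interpolation=3)
z[300:,400:]=cv2.resize(t[150:240,195:315],(400,300),interpolation=3)
cv2.imwrite("pics/crop0.png",z)
E
```

```text
(no output)
```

View pics/crop0.png

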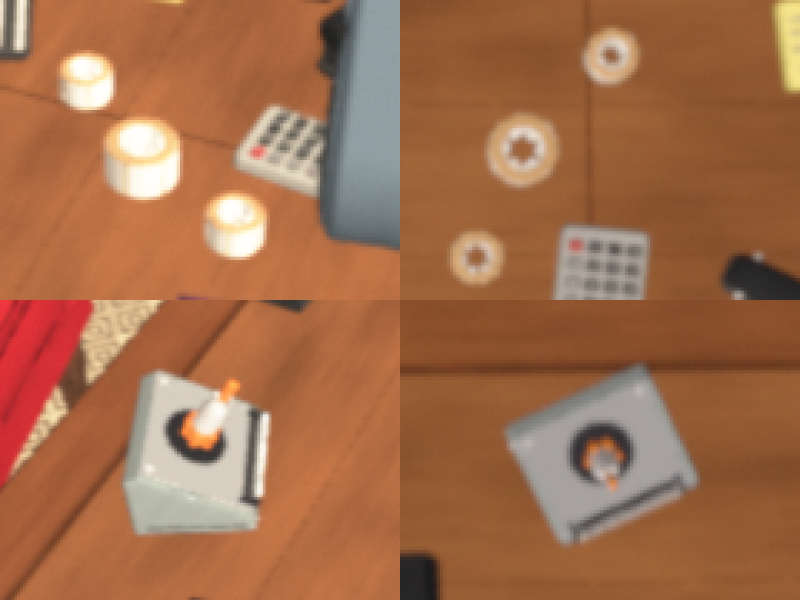

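Look-alikes for the roll in the side view are at (361,264), (333,247) and (319,220). In the top view they are at (335,282), (349,248) and (377,217). The crop shows the middle one, side (333,247) / top (349,248), is clearly the largest, so I choose that one. The dispenser's flange is at about side (238,287) / top (256,196), and the spindle leans towards the robot. Next I'll refine both poses by model fitting.

```bash
cat > fit.py <<'E'
from h import *
from scipy.optimize import minimize
np.set_printoptions(precision=4,suppress=True)
C={n:viewer.capture(n) for n in("side","top")}
th=np.linspace(0,2*np.pi,60,endpoint=False);circ=np.c_[np.cos(th),np.sin(th),0*th]
def hullmask(uv,off,shape,S=4):
    m=np.zeros((shape[0]*S,shape[1]*S),np.uint8)
    h=cv2.convexHull(np.round(((uv-off+.5)*S-.5)*16).astype(np.int32));cv2.fillConvexPoly(m,h,255,shift=4)
    return cv2.resize(m,(shape[1],shape[0]),interpolation=cv2.INTER_AREA)/255.
def biggest(m,seed):
    n,l,st,_=cv2.connectedComponentsWithStats(m.astype(np.uint8));return (l==l[seed[1],seed[0]])
# --- roll
R={}
for n,(x,y) in dict(side=(333,247),top=(349,248)).items():
    w=20;I=C[n]["image"][y-w:y+w,x-w:x+w];hsv=cv2.cvtColor(I,cv2.COLOR_BGR2HSV).astype(int)
    m=(hsv[...,2]>150)&(hsv[...,1]<150)
    m=(hsv[...,2]>165)
    k=cv2.connectedComponentsWithStats(m.astype(np.uint8));j=1+np.argmax(k[2][1:,4]);m=(k[1]==j).astype(np.uint8)
    cs,_=cv2.findContours(m,0,1);f=np.zeros_like(m);cv2.drawContours(f,cs,-1,1,-1);R[n]=(f,np.array([x-w,y-w]));print(n,"roll area",f.sum())
def cost(p):
    P=np.r_[circ*.030+[p[0],p[1],.038],circ*.030+[p[0],p[1],0]]
    return sum(np.abs(hullmask(project(C[n],P),o,f.shape)-f).sum() for n,(f,o) in R.items())
r=minimize(cost,[.448,-.158],method="Nelder-Mead",options=dict(initial_simplex=[[.448,-.158],[.458,-.158],[.448,-.148]]));print("roll",r.x,r.fun)
for n in R:
    R0=R;R={n:R0[n]};q=minimize(cost,r.x,method="Nelder-Mead",options=dict(initial_simplex=[r.x,r.x+[.006,0],r.x+[0,.006]]));print(n,q.x,q.fun);R=R0
# --- console
G={};F={}
for n,(x,y) in dict(side=(238,292),top=(256,196)).items():
    w=40;I=C[n]["image"][y-w:y+w,x-w:x+w];hsv=cv2.cvtColor(I,cv2.COLOR_BGR2HSV).astype(int);b=I.astype(int)
    m=((b[...,2]-b[...,0])<35)
    k=cv2.connectedComponentsWithStats(m.astype(np.uint8));j=1+np.argmax(k[2][1:,4]);m=(k[1]==j).astype(np.uint8)
    cs,_=cv2.findContours(m,0,1);f=np.zeros_like(m);cv2.drawContours(f,cs,-1,1,-1);G[n]=(f,np.array([x-w,y-w]));print(n,"console",f.sum(),cv2.minAreaRect(max(cs,key=len)))
    cv2.imwrite(f"pics/m_{n}.png",cv2.resize(np.hstack([I,cv2.merge([f*255]*3)]),None,fx=5,fy=5,interpolation=0))
    d=(hsv[...,2]<75);F[n]=(d,np.array([x-w,y-w]))
def wedge(p):
    c,s=np.cos(p[2]),np.sin(p[2]);v=[]
    for a in(-.05,.05):
        for q in(-.062,.062):
            for z in(0,p[3] if a<0 else .076): v.append([p[0]+c*a-s*q,p[1]+s*a+c*q,z])
    return np.array(v)
def cost2(p): return sum(np.abs(hullmask(project(C[n],wedge(p)),o,f.shape)-f).sum() for n,(f,o) in G.items())
best=None
for y0 in np.radians([0,15,30,45,-20]):
    p=np.array([.585,.1,y0,.014]);q=minimize(cost2,p,method="Nelder-Mead",options=dict(initial_simplex=np.vstack([p]+[p+d for d in np.diag([.01,.01,.15,.01])]),maxiter=500))
    if best is None or q.fun<best.fun: best=q
print("console",best.x,np.degrees(best.x[2]),best.fun,cost2(best.x))
yaw=best.x[2]
# flange ellipse centres
for n,(d,o) in F.items():
    k=cv2.connectedComponentsWithStats(d.astype(np.uint8))
    for j in range(1,k[0]):
        if k[2][j,4]>25:
            pts=np.argwhere(k[1]==j)[:,::-1].astype(np.int32);h=cv2.convexHull(pts);print(n,"dark",k[2][j],cv2.fitEllipse(h)if len(h)>5 else"",(np.array(cv2.fitEllipse(h)[0])+o) if len(h)>5 else "")
E
python3 fit.py
```

```text
side roll area 1598
top roll area 466
roll [ 0.4489 -0.1518] 1146.913725490196
side [ 0.4292 -0.1354] 1078.0470588235294
top [ 0.4495 -0.1527] 52.54509803921568
side console 2272 ((39.886207580566406, 42.36552047729492), (48.1663818359375, 56.38788604736328), 4.763641834259033)
top console 1857 ((39.14899444580078, 40.27289962768555), (40.493770599365234, 46.921844482421875), 64.23066711425781)
console [0.5895 0.0989 0.4411 0.0201] 25.275413087991925 354.1215686274509 354.1215686274509
side dark [31 28 19 16 78] ((39.942222595214844, 35.60007095336914), (14.085689544677734, 19.70185089111328), 124.18193054199219) [237.9422 287.6001]
top dark [31 32 17 15 72] ((38.78352355957031, 39.24748229980469), (15.33879280090332, 17.02552604675293), 76.87672424316406) [254.7835 195.2475]
```

```bash
cat > fit2.py <<'E'
from h import *
from scipy.optimize import least_squares,minimize
np.set_printoptions(precision=4,suppress=True)
C={n:viewer.capture(n) for n in("side","top")}
print("tri flange",tri([ray(C["side"],(237.9,287.6)),ray(C["top"],(254.8,195.25))]))
# flange contours: dark pixels' hull (outer edge +0.5px) and orange keeper
th=np.linspace(0,2*np.pi,90,endpoint=False)
def frame(yaw,t=np.radians(32)):
    c,s=np.cos(yaw),np.sin(yaw);z=np.array([-np.sin(t)*c,-np.sin(t)*s,np.cos(t)]);y=np.array([-s,c,0]);return np.c_[np.cross(y,z),y,z]
seat0=tri([ray(C["side"],(237.9,287.6)),ray(C["top"],(254.8,195.25))])
def model(p,S=4):
    """soft masks of flange disc (hull)"""
    R=frame(p[3]);return p[:3]+(np.c_[.027*np.cos(th),.027*np.sin(th),0*th])@R.T
def mask(uv,o,w,S=8):
    m=np.zeros((w*S,w*S),np.uint8);cv2.fillConvexPoly(m,cv2.convexHull(np.round(((uv-o+.5)*S-.5)*16).astype(np.int32)),255,shift=4);return cv2.resize(m,(w,w),interpolation=cv2.INTER_AREA)/255.
D={}
for n,(x,y) in dict(side=(238,288),top=(256,196)).items():
    w=16;o=np.array([x-w,y-w]);I=C[n]["image"][y-w:y+w,x-w:x+w].astype(float);g=I.max(2)
    k=cv2.fillConvexPoly(np.zeros(g.shape,np.uint8),cv2.convexHull(np.argwhere(g<75)[:,::-1].astype(np.int32)),1)
    grey=np.median(g[(g>110)]);soft=np.clip((grey-g)/(grey-40),0,1)
    b=I[...,2]-I[...,0];soft=np.maximum(soft*(np.abs(b)<40),cv2.erode(k,np.ones((3,3))))
    near=cv2.dilate(k,np.ones((5,5)));soft*=near
    D[n]=(soft,o,near)
def cost(p): return sum((np.abs(mask(project(C[n],model(p)),o,32)-s)*nr).sum() for n,(s,o,nr) in D.items())+((p[3]-.441)/.03)**2*.5
p0=np.r_[seat0,.441]
q=minimize(cost,p0,method="Nelder-Mead",options=dict(initial_simplex=np.vstack([p0]+[p0+d for d in np.diag([.004,.004,.004,.03])]),maxiter=600));print("flange fit",q.x,cost(p0),q.fun)
p=q.x;R=frame(p[3]);ax=lambda h:p[:3]+R[:,2]*h
for n in C: print(n,"keeper tip pred",project(C[n],ax(.0685)),"mid",project(C[n],ax(.058)))
# orange blobs
out=[]
for n,(x,y) in dict(side=(245,280),top=(256,196)).items():
    w=30;I=C[n]["image"][y-w:y+w,x-w:x+w];b=I.astype(int);h=cv2.cvtColor(I,cv2.COLOR_BGR2HSV).astype(int)
    big=cv2.resize(I,None,fx=10,fy=10,interpolation=cv2.INTER_CUBIC)
    T=lambda P:np.round((project(C[n],P)-[x-w,y-w]+.5)*10-.5).astype(np.int32)
    cv2.polylines(big,[T(model(p))],True,(0,255,0),1)
    cv2.polylines(big,[T(np.array([ax(0),ax(.051)]))],False,(255,0,0),1)
    for s in(-1,1):
        cv2.polylines(big,[T(np.array([ax(.051)+s*.004*R[:,1],ax(.0685)+s*.004*R[:,1]]))],False,(255,0,255),1)
    out.append(big[:, 100:500])
cv2.imwrite("pics/ov.png",np.hstack(out))
# roll
for n,(x,y,wd) in dict(side=(333,247,18),top=(349,248,16)).items():
    I=C[n]["image"][y-wd:y+wd,x-wd:x+wd].astype(int);print(n,I[wd,:,0].tolist())
    m=(I[...,0]>90).astype(np.uint8);k=cv2.connectedComponentsWithStats(m);m=(k[1]==1+np.argmax(k[2][1:,4])).astype(np.uint8)
    cs,_=cv2.findContours(m,0,1);f=np.zeros_like(m);cv2.drawContours(f,cs,-1,1,-1);D[n]=(f,np.array([x-wd,y-wd]),wd*2)
cc=np.c_[np.cos(th),np.sin(th),0*th]
def cr(p,names): return sum(np.abs(mask(project(C[n],np.r_[cc*.03+[*p,.038],cc*.03+[*p,0]]),D[n][1],D[n][2])-D[n][0]).sum() for n in names)
for ns in(["side"],["top"],["side","top"]):
    a=np.array([.449,-.153]);q=minimize(cr,a,args=(ns,),method="Nelder-Mead",options=dict(initial_simplex=[a,a+[.006,0],a+[0,.006]]));print("roll",ns,q.x,q.fun)
E
python3 fit2.py
```

```text
tri flange [0.5912 0.0997 0.0553]
flange fit [0.5905 0.0993 0.0554 0.4558] 173.47723240811476 169.99017376044802
side keeper tip pred [[251.3594 269.1397]] mid [[249.3253 272.0438]]
top keeper tip pred [[258.6047 204.4095]] mid [[258.0107 202.9619]]
side [64, 68, 67, 65, 63, 79, 118, 146, 150, 143, 139, 137, 136, 138, 144, 159, 169, 168, 171, 168, 160, 155, 149, 153, 175, 212, 236, 238, 204, 119, 72, 70, 69, 69, 69, 68]
top [58, 57, 57, 68, 96, 121, 122, 116, 123, 149, 172, 163, 117, 68, 56, 55, 56, 56, 67, 105, 156, 186, 186, 155, 120, 109, 104, 94, 72, 56, 54, 53]
roll ['side'] [ 0.4518 -0.1531] 35.23529411764706
roll ['top'] [ 0.4487 -0.1518] 26.84705882352941
roll ['side', 'top'] [ 0.4498 -0.1525] 77.71372549019608
```

View pics/ov.png

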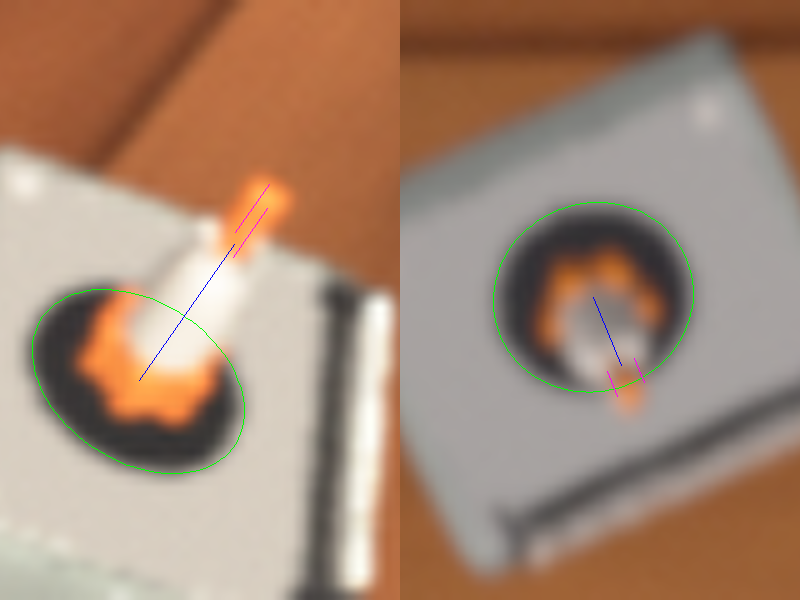

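The overlay matches within about 1–2 px: flange at side (238,288) / top (255,195), keeper tilted towards the robot. That's good enough to pick up the roll, and I'll refine the spindle pose before inserting.

>>> move_arm(
  increments=[
    [0.6, -0.53, 0.1, 0, 0, -0.026, 1],
    [0.6, -0.53, 0.1, 0, 0, -0.026, 1],
    [0.6, -0.53, 0.1, 0, 0, -0.026, 1],
    [0.6, -0.53, 0.1, 0, 0, -0.026, 1],
    [0.6, -0.53, 0.1, 0, 0, -0.026, 1],
    [0.6, -0.53, 0.1, 0, 0, -0.026, 1],
    [0.6, -0.53, 0.1, 0, 0, -0.026, 1],
    [0.6, -0.53, 0.1, 0, 0, -0.026, 1],
  ],
)

```text
time_s: 2.07
position: [0.3362, -0.3683, 0.1819]
tcp_rot: [[0.899, 0.438, -0.0], [0.438, -0.899, 0.0], [-0.0, -0.001, -1.0]]
force: [0.3, -0.6, 0.2]
opening: 0.999
grasp_force: 0.0
```

```bash
cat > plan.py <<'E'
from h import *
from scipy.spatial.transform import Rotation as Ro
np.set_printoptions(precision=4,suppress=True)
def frame(yaw,t=np.radians(32)):
    c,s=np.cos(yaw),np.sin(yaw);z=np.array([-np.sin(t)*c,-np.sin(t)*s,np.cos(t)]);y=np.array([-s,c,0]);return np.c_[np.cross(y,z),y,z]
def tool(yaw,t=0):  # tool z = -seat z, tool y = -seat y
    F=frame(yaw,t);return np.c_[F[:,0],-F[:,1],-F[:,2]]
def go(pos,R):
    s=bot.read_state();A=np.array(s["tcp_rot"]);p=np.array(s["position"])
    d=A.T@(np.array(pos)-p);w=Ro.from_matrix(A.T@R).as_rotvec()
    print("t",s["time_s"],"p",p,"F",np.array(s["force"]),"M",np.array(s["moment"]),"open",s["opening"],s["grasp_force"],"j",np.array(s["joint_positions"]))
    print("inc",d/.3,w/np.pi,"rows",np.linalg.norm(d)/.0417,np.degrees(np.linalg.norm(w))/7.16)
E
python3 -c "
from plan import *
go([.4495,-.1525,.12],tool(np.radians(25.7)))
go([.4495,-.1525,.022],tool(np.radians(25.7)))"
```

```text
t 2.0667 p [ 0.3362 -0.3683  0.1819] F [ 0.2916 -0.5754  0.2457] M [-0.0401 -0.0013  0.0288] open 0.9986577439227393 0.0 j [-60.465   23.0183 101.8019  -0.0118  55.2108   3.584 ]
inc [ 0.6545 -0.4813  0.2064] [-0.0002  0.0001  0.0014] rows 6.030559828785358 0.03627494461666462
t 2.0667 p [ 0.3362 -0.3683  0.1819] F [ 0.2916 -0.5754  0.2457] M [-0.0401 -0.0013  0.0288] open 0.9986577439227393 0.0 j [-60.465   23.0183 101.8019  -0.0118  55.2108   3.584 ]
inc [ 0.6546 -0.4812  0.5331] [-0.0002  0.0001  0.0014] rows 6.9904649708649185 0.03627494461666462
```

>>> move_arm(
  increments=[
    [0.654, -0.481, 0.2, 0, 0, 0, 1],
    [0.654, -0.481, 0.2, 0, 0, 0, 1],
    [0.654, -0.481, 0.2, 0, 0, 0, 1],
    [0.654, -0.481, 0.2, 0, 0, 0, 1],
    [0.654, -0.481, 0.2, 0, 0, 0, 1],
    [0.654, -0.481, 0.2, 0, 0, 0, 1],
    [0.654, -0.481, 0.2, 0, 0, 0, 1],
    [0.654, -0.481, 0.35, 0, 0, 0, 1],
    [0.654, -0.481, 0.4, 0, 0, 0, 1],
    [0.654, -0.481, 0.4, 0, 0, 0, 1],
  ],
)

```text
time_s: 2.9
position: [0.4483, -0.1552, 0.0591]
tcp_rot: [[0.901, 0.434, -0.005], [0.434, -0.901, 0.003], [-0.003, -0.004, -1.0]]
force: [1.1, 0.5, 0.2]
opening: 1.001
grasp_force: 0.0
```

```bash
python3 -c "
from plan import *
go([.4495,-.1525,.022],tool(np.radians(25.7)))"
```

```text
t 2.9 p [ 0.4483 -0.1552  0.0591] F [1.1454 0.5244 0.1795] M [-0.0109  0.0525  0.0191] open 1.0009107455266113 0.0 j [-32.6106  34.1295 110.5963  -0.0327  35.5748  31.688 ]
inc [ 0.0078 -0.0059  0.1237] [-0.0014  0.001   0.0002] rows 0.8923972382960063 0.042247954080710234
```

>>> move_arm(
  increments=[
    [0, 0, 0.1, 0, 0, 0, 1],
    [0, 0, 0.133, 0, 0, 0, 1],
    [0, 0, 0.133, 0, 0, 0, 1],
    [0, 0, 0.133, 0, 0, 0, 0],
    [0, 0, 0.133, 0, 0, 0, 0],
    [0, 0, 0.133, 0, 0, 0, 0],
    [0, 0, 0.133, 0, 0, 0, 0],
    [0, 0, 0.133, 0, 0, 0, 0],
    [0, 0, 0.133, 0, 0, 0, 0],
    [0, 0, 0.133, 0, 0, 0, 0],
  ],
)

```text
time_s: 3.73
position: [0.4499, -0.1551, 0.0226]
tcp_rot: [[0.901, 0.435, 0.001], [0.435, -0.901, -0.001], [0.001, 0.001, -1.0]]
force: [0.2, -0.0, 5.7]
opening: 0.648
grasp_force: 30.0
```

```bash
python3 -c "
from plan import *
go([.4495,-.1525,.022],tool(np.radians(25.7)))
for n in('side','top'):
    c=viewer.capture(n);cv2.imwrite('pics/g_%s.png'%n,c['image'])
    print([(d['location'],d['conf']) for d in nets.find_in(n,'roll_center')], project(c,[.4495,-.1525,.019]))
"
```

```text
t 3.7333 p [ 0.4499 -0.1551  0.0226] F [ 0.1877 -0.0419  5.7312] M [-0.0753  0.0667  0.0012] open 0.6477759624537023 30.001050875871442 j [-32.502   38.4026 111.5846  -0.005   29.9389  31.7357]
inc [ 0.0024 -0.0083  0.0019] [ 0.0004 -0.0002  0.0004] rows 0.06399649942161378 0.013902417917218274
[([359.3, 265.1], 0.67), ([315.1, 223.2], 0.54), ([332.1, 251.4], 0.5)] [[332.9233 247.5552]]
[([377.5, 213.5], 0.64), ([438.9, 293.6], 0.56)] [[348.6275 247.6928]]
```

>>> move_arm(
  increments=[
    [0, 0, -0.1, 0, 0, 0, 0],
    [0, 0, -0.2, 0, 0, 0, 0],
    [0, 0, -0.3, 0, 0, 0, 0],
    [0, 0, -0.4, 0, 0, 0, 0],
    [0, 0, -0.5, 0, 0, 0, 0],
    [0, 0, -0.6, 0, 0, 0, 0],
    [0, 0, -0.6, 0, 0, 0, 0],
    [0, 0, -0.6, 0, 0, 0, 0],
  ],
)

```text
time_s: 4.6
position: [0.4502, -0.1552, 0.2033]
tcp_rot: [[0.901, 0.435, 0.003], [0.435, -0.901, -0.002], [0.002, 0.003, -1.0]]
force: [0.2, 0.3, -1.3]
opening: 0.646
grasp_force: 30.0
```

```bash
cat > fit3.py <<'E'
from plan import *
from scipy.optimize import minimize
C={n:viewer.capture(n) for n in("side","top")}
for n in C: cv2.imwrite(f"pics/l_{n}.png",C[n]["image"])
IM={n:cv2.imread(f"pics/{n}0.png").astype(float) for n in C}
th=np.linspace(0,2*np.pi,60,endpoint=False)
ring=lambda r,z:np.c_[r*np.cos(th),r*np.sin(th),0*th+z]
W={"side":(243,283,22),"top":(256,198,18)};S=6
from scipy.spatial import ConvexHull
con=[.5895,.0989,.4411,.0201]
def wedge(p):
    c,s=np.cos(p[2]),np.sin(p[2]);return np.array([[p[0]+c*a-s*q,p[1]+s*a+c*q,z] for a in(-.05,.05) for q in(-.062,.062) for z in(0,p[3] if a<0 else .076)])
def layers(n,p):
    x,y,w=W[n];o=np.array([x-w,y-w]);R=frame(p[3]);ph,k=p[4],p[5];L=[]
    def M(hulls):
        m=np.zeros((2*w*S,2*w*S),np.uint8)
        for P,loc in hulls:
            uv=project(C[n],p[:3]+P@R.T if loc else P)
            cv2.fillConvexPoly(m,cv2.convexHull(np.round(((uv-o+.5)*S-.5)*16).astype(np.int32)),255,shift=4)
        return m/255.
    ribs=[(ring(.0125,0),1),(np.r_[ring(.0118,0),ring(.0118,.014)],1)]
    for i in range(6):
        a=ph+i*np.pi/3;c,s=np.cos(a),np.sin(a);Q=np.array([[c*r-s*b,s*r+c*b,z] for r in(.008,.015) for b in(-.003,.003) for z in(0,.014)]);ribs.append((Q,1))
    ck,sk=np.cos(k),np.sin(k)
    kp=np.array([[t,-sk*l+ck*b,.047+ck*l+sk*b] for t in(-.003,.003) for l in(0,.0215) for b in(-.004,.004)])
    for h in([(wedge(con),0)],[(ring(.027,0),1)],ribs,[(np.r_[ring(.011,0),ring(.011,.032)],1),(np.r_[ring(.011,.032),ring(.008,.042)],1),(np.r_[ring(.008,.042),ring(.008,.051)],1)],[(kp,1)]): L.append(M(h))
    out=[];rem=np.ones_like(L[0])
    for m in L[::-1]: out.append(m*rem);rem=rem*(1-m)
    out.append(rem);return [cv2.GaussianBlur(cv2.resize(m,(2*w,2*w),interpolation=cv2.INTER_AREA),(0,0),.7) for m in out]
def res(n,p):
    x,y,w=W[n];I=IM[n][y-w:y+w,x-w:x+w].reshape(-1,3);A=np.stack([m.ravel() for m in layers(n,p)],1)
    c=np.linalg.lstsq(A,I,rcond=None)[0];return np.abs(A@c-I).sum()/1000,(A@c).reshape(2*w,2*w,3)
def cost(p,ns=("side","top")): return sum(res(n,p)[0] for n in ns)+((p[5]-.06)/.06)**2*.1
if __name__=="__main__":
    go([.5,0,.2],tool(.445,np.radians(32)))
    best=None
    for ph in np.radians([0,15,30,45]):
        p=np.array([.589,.099,.0554,.445,ph,.06]);q=minimize(cost,p,method="Nelder-Mead",options=dict(initial_simplex=np.vstack([p]+[p+d for d in np.diag([.004,.004,.004,.04,.2,.06])]),maxiter=350))
        print(np.degrees(ph),q.x,np.degrees(q.x[4])%60,q.fun)
        if best is None or q.fun<best.fun: best=q
    p=best.x
    for n in C:
        f=lambda d,n=n:cost(np.r_[p[:3]+[d[0],d[1],0],p[3:]],(n,))
        q=minimize(f,[0,0],method="Nelder-Mead",options=dict(initial_simplex=[[0,0],[.002,0],[0,.002]]));print(n,"offset",q.x,q.fun,f([0,0]))
    out=[]
    for n in C:
        x,y,w=W[n];out.append(np.vstack([cv2.resize(np.clip(im,0,255).astype(np.uint8),(300,300),interpolation=3) for im in(IM[n][y-w:y+w,x-w:x+w],res(n,p)[1])]))
    cv2.imwrite("pics/fit3.png",np.hstack(out));np.save("seat.npy",p)
E
time python3 fit3.py
```

```text
t 4.7 p [ 0.4485 -0.1541  0.2009] F [ 0.8893 -0.7495 -1.1858] M [-0.0003  0.0074 -0.0324] open 0.6461918136725682 29.99863971490413 j [-32.5037  19.6455 103.7568  -0.0027  56.7496  31.7375]
inc [ 0.378  -0.3881  0.0034] [-0.0011  0.1782  0.0012] rows 3.897594264842408 4.480916724923869
0.0 [0.5901 0.0998 0.057  0.4218 0.1019 0.0612] 5.836789377982622 158.19754832697126
14.999999999999998 [0.5904 0.0998 0.0568 0.4206 0.2925 0.0678] 16.760594199355655 157.68364075937282
29.999999999999996 [0.5901 0.0999 0.0572 0.4272 0.3406 0.1036] 19.513241181327505 157.89740914612557
45.0 [0.5905 0.0998 0.0566 0.4223 0.8619 0.0659] 49.38196944261122 159.3385957263293
side offset [0. 0.] 106.67326302758188 106.67326302758188
top offset [-0.0015 -0.0004] 49.32313399329796 51.012047575118366
real	0m5.043s
user	0m3.264s
sys	0m0.847s
```

View pics/fit3.png

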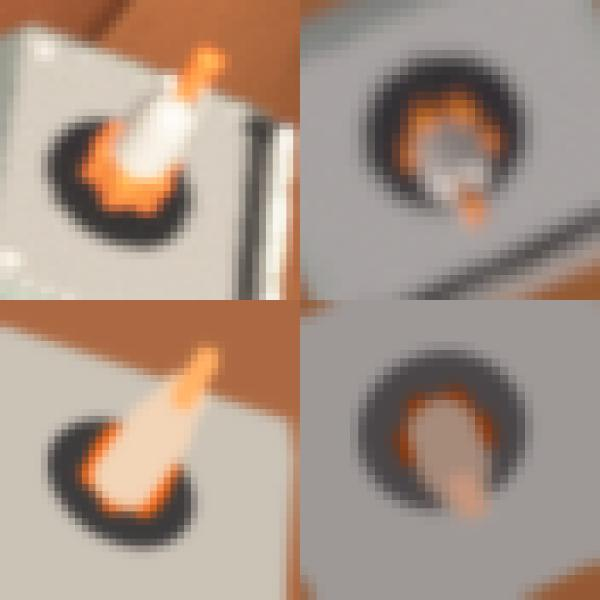

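The picture shows real image on top and model below. My model painted the shaft over the front of the hub, so I'll correct that and refit.

```bash
sed -i 's/\[(np.r_\[ring(.011,0),ring(.011,.032)\],1),/[(np.r_[ring(.011,.014),ring(.011,.032)],1)],[/' fit3.py; sed -i 's/ring(.0118,0),ring(.0118,.014)/ring(.0125,0),ring(.0125,.014)/' fit3.py
python3 fit3.py
```

```text
t 4.8 p [ 0.4483 -0.1541  0.2003] F [ 0.2984  0.1397 -1.4388] M [-0.0414 -0.0038  0.0184] open 0.6489590923592141 29.998538309591822 j [-32.5121  19.7222 103.7644  -0.0001  56.7561  31.7376]
inc [ 0.3785 -0.3876  0.0015] [-0.0015  0.1785  0.0011] rows 3.8976566311797143 4.487403391830208
0.0 [0.5901 0.1    0.057  0.4258 0.1137 0.0568] 6.5162585122393635 146.5344760493129
14.999999999999998 [0.5901 0.0999 0.0569 0.4285 0.2437 0.0683] 13.961632338480564 146.31821255995266
29.999999999999996 [0.5901 0.1002 0.0572 0.4367 0.2803 0.1108] 16.060346746661203 146.48181550954334
45.0 [0.5902 0.1    0.0568 0.4332 0.99   0.0366] 56.725040659936454 147.47478325706675
side offset [0.0004 0.    ] 97.34046643679154 97.56927575441837
top offset [-0.0011 -0.0003] 47.605131038957424 48.750833466980424
```

View pics/fit3.png

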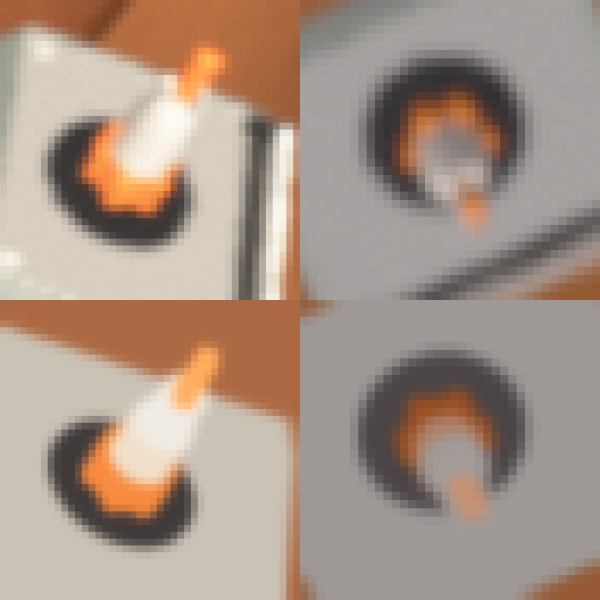

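The refined fit matches well: seat ≈ (0.590, 0.100, 0.057), yaw ≈ 24.8°. Next I'll move to a point above the spindle on its axis.

```bash
cat >> plan.py <<'E'
SEAT=np.array([.5899,.0999,.0570]);YAW=.434;F=frame(YAW);TR=tool(YAW,np.radians(32))
def h(hh,dx=0,dy=0): go(SEAT+F@np.array([dx,dy,hh]),TR)
def where():
    s=bot.read_state();print("seat-frame TCP",F.T@(np.array(s["position"])-SEAT),"F",F.T@np.array(s["force"]),"M",F.T@np.array(s["moment"]),"ang",np.degrees(Ro.from_matrix(TR.T@np.array(s["tcp_rot"])).as_rotvec()),"t",s["time_s"],"open",s["opening"])
E
python3 -c "
from plan import *
h(.15)"
```

```text
t 4.8 p [ 0.4483 -0.1541  0.2003] F [ 0.2984  0.1397 -1.4388] M [-0.0414 -0.0038  0.0184] open 0.6489590923592141 29.998538309591822 j [-32.5121  19.7222 103.7644  -0.0001  56.7561  31.7376]
inc [ 0.5282 -0.5613  0.0544] [-0.0025  0.1785  0.0045] rows 5.558912056876711 4.4890781934086
```

>>> move_arm(
  increments=[
    [0.11, -0.12, 0, 0, 0.036, 0.001, 0],
    [0.22, -0.24, 0.01, 0, 0.072, 0.002, 0],
    [0.33, -0.36, 0.03, -0.001, 0.108, 0.003, 0],
    [0.44, -0.48, 0.04, -0.002, 0.143, 0.004, 0],
    [0.528, -0.561, 0.054, -0.0025, 0.1785, 0.0045, 0],
    [0.528, -0.561, 0.054, -0.0025, 0.1785, 0.0045, 0],
    [0.528, -0.561, 0.054, -0.0025, 0.1785, 0.0045, 0],
    [0.528, -0.561, 0.054, -0.0025, 0.1785, 0.0045, 0],
    [0.528, -0.561, 0.054, -0.0025, 0.1785, 0.0045, 0],
  ],
)

```text
time_s: 5.55
position: [0.5183, 0.066, 0.1844]
tcp_rot: [[0.769, 0.422, 0.481], [0.359, -0.907, 0.222], [0.53, 0.002, -0.848]]
force: [0.9, -0.2, -1.4]
opening: 0.647
grasp_force: 30.0
```

```bash
python3 -c "
from plan import *
for n in ('side','top'):
    c=viewer.capture(n);cv2.imwrite('pics/p_%s.png'%n,c['image'])
    s=bot.read_state();g=np.array(s['position'])+np.array(s['tcp_rot'])@[0,0,.003]
    u,v=project(c,g)[0].astype(int);print(u,v);I=c['image'][v-50:v+50,u-50:u+50]
    a=cv2.resize(I,(400,400),interpolation=3)
    b=a if n=='side' else np.hstack([b,a])
cv2.imwrite('pics/p.png',b)
where();h(.103)"
```

```text
267 245
263 215
seat-frame TCP [ 0.0012 -0.0022  0.1506] F [-0.6432  0.3574 -0.7853] M [0.0295 0.4058 0.0168] ang [-0.2092  0.0842 -0.0946] t 5.65 open 0.644448432800355
t 5.65 p [0.5194 0.0648 0.1853] F [-0.2676  0.2699 -1.0068] M [-0.156   0.375   0.0299] open 0.644448432800355 29.999147225171328 j [-18.3794  19.1049 122.0358  57.7032  25.3012  -3.636 ]
inc [-0.0043 -0.0081  0.1585] [ 0.0012 -0.0005  0.0005] rows 1.1424974971050121 0.034158185055452976
```

View pics/p.png

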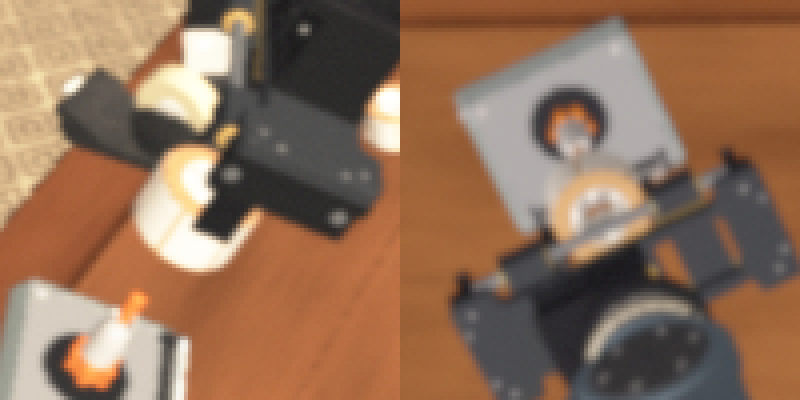

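The roll is held squarely and is in line with the spindle: side crop roll at about (195,207), top crop roll at about (598,207), both close to the expected centre (200,200). I'll slide down in small steps.

>>> move_arm(
  increments=[
    [-0.004, -0.008, 0.05, 0.001, 0, 0, 0],
    [-0.004, -0.008, 0.1, 0.001, 0, 0, 0],
    [-0.004, -0.008, 0.158, 0.001, 0, 0, 0],
    [-0.004, -0.008, 0.158, 0.001, 0, 0, 0],
    [-0.004, -0.008, 0.158, 0.001, 0, 0, 0],
  ],
)

```text
time_s: 6.07
position: [0.5403, 0.0769, 0.1445]
tcp_rot: [[0.769, 0.421, 0.482], [0.357, -0.907, 0.223], [0.531, 0.0, -0.847]]
force: [-0.2, -0.3, -0.7]
opening: 0.645
grasp_force: 30.0
```

```bash
python3 -c "
from plan import *
where();h(.070)"
```

```text
seat-frame TCP [ 0.     -0.      0.1032] F [-0.647  -0.1817 -0.4569] M [ 0.0134  0.4123 -0.0127] ang [-0.001   0.0762 -0.0358] t 6.0667 open 0.6447516908752056
t 6.0667 p [0.5403 0.0769 0.1445] F [-0.2017 -0.2937 -0.7304] M [-0.157   0.3817 -0.0036] open 0.6447516908752056 29.999120020656846 j [-15.6928  25.8036 121.4553  70.9967  21.4195 -15.6841]
inc [-0.0002 -0.0001  0.1105] [ 0.     -0.0004  0.0002] rows 0.7953154327484658 0.011753645982176333
```

>>> move_arm(
  increments=[
    [0, 0, 0.03, 0, 0, 0, 0],
    [0, 0, 0.06, 0, 0, 0, 0],
    [0, 0, 0.09, 0, 0, 0, 0],
    [0, 0, 0.11, 0, 0, 0, 0],
    [0, 0, 0.11, 0, 0, 0, 0],
  ],
)

```text
time_s: 6.48
position: [0.5565, 0.0845, 0.1173]
tcp_rot: [[0.768, 0.421, 0.483], [0.357, -0.907, 0.223], [0.532, 0.001, -0.847]]
force: [0.8, 0.2, -0.5]
opening: 0.647
grasp_force: 30.0
```

```bash
python3 -c "
from plan import *
where()"
```

```text
seat-frame TCP [0.0007 0.0001 0.0706] F [ 0.4511 -0.1406 -0.815 ] M [-0.0157  0.3912  0.0173] ang [-0.0399  0.1561 -0.0807] t 6.4833 open 0.6468256107698203
```

No contact yet. I'll continue over the taper in steps of about 4 mm.

>>> move_arm(
  increments=[
    [0, 0, 0.015, 0, 0, 0, 0],
    [0, 0, 0.03, 0, 0, 0, 0],
    [0, 0, 0.03, 0, 0, 0, 0],
    [0, 0, 0.03, 0, 0, 0, 0],
  ],
)

```text
time_s: 6.82
position: [0.5607, 0.0864, 0.1095]
tcp_rot: [[0.768, 0.421, 0.483], [0.358, -0.907, 0.222], [0.532, 0.002, -0.847]]
force: [1.0, -0.9, -1.5]
opening: 0.649
grasp_force: 30.0
```

```bash
python3 -c "
from plan import *
where()"
```

```text
seat-frame TCP [0.0006 0.0001 0.0616] F [-0.3534 -1.2689 -1.5088] M [-0.345   0.4975  0.0411] ang [-0.0892  0.1284 -0.0904] t 6.8167 open 0.6488572361805255
```

>>> move_arm(
  increments=[
    [0, 0.003, 0.0, 0, 0, 0, 0],
    [0, 0.003, 0.008, 0, 0, 0, 0],
    [0, 0.003, 0.015, 0, 0, 0, 0],
    [0, 0.003, 0.015, 0, 0, 0, 0],
    [0, 0.003, 0.015, 0, 0, 0, 0],
  ],
)

```text
time_s: 7.23
position: [0.563, 0.0866, 0.1053]
tcp_rot: [[0.768, 0.421, 0.482], [0.358, -0.907, 0.222], [0.531, 0.002, -0.847]]
force: [1.0, -4.4, -2.6]
opening: 0.647
grasp_force: 30.0
```

```bash
python3 -c "
from plan import *
where()"
```

```text
seat-frame TCP [ 0.0001 -0.0008  0.0568] F [-2.1831 -4.3999 -1.754 ] M [-0.6695  0.8588 -0.0128] ang [-0.0949  0.07   -0.0818] t 7.2333 open 0.6470233142680119
```

>>> move_arm(
  increments=[
    [-0.002, 0.005, 0.0, 0, 0, 0, 0],
    [-0.002, 0.005, 0.0, 0, 0, 0, 0],
    [-0.002, 0.005, 0, 0, 0, 0, 0],
  ],
)

```text
time_s: 7.48
position: [0.5629, 0.0861, 0.1052]
tcp_rot: [[0.768, 0.422, 0.482], [0.358, -0.906, 0.225], [0.532, 0.0, -0.847]]
force: [-0.4, -1.0, -1.2]
opening: 0.647
grasp_force: 30.0
```

```bash
python3 -c "
from plan import *
where()"
```

```text
seat-frame TCP [-0.0002 -0.0012  0.0569] F [-1.3157 -0.7316 -0.5921] M [-0.2277  0.7271  0.033 ] ang [ 0.0594  0.133  -0.105 ] t 7.4833 open 0.646735472154368
```

>>> move_arm(
  increments=[
    [-0.002, 0.001, 0.01, 0, 0, 0, 0],
    [-0.002, 0.001, 0.02, 0, 0, 0, 0],
    [-0.002, 0.001, 0.03, 0, 0, 0, 0],
    [-0.002, 0.001, 0.03, 0, 0, 0, 0],
  ],
)

```text
time_s: 7.82
position: [0.5671, 0.0873, 0.0966]
tcp_rot: [[0.768, 0.422, 0.482], [0.358, -0.907, 0.224], [0.531, 0.001, -0.847]]
force: [0.5, -2.2, -3.3]
opening: 0.646
grasp_force: 30.0
```

```bash
python3 -c "
from plan import *
where()"
```

```text
seat-frame TCP [-0.0011 -0.0018  0.0474] F [-2.1338 -2.2054 -2.5229] M [-0.408   0.8786 -0.019 ] ang [ 0.0147  0.079  -0.0912] t 7.8167 open 0.6457575803631234
```

>>> move_arm(
  increments=[
    [-0.003, 0.003, 0.01, 0, 0, 0, 0],
    [-0.003, 0.003, 0.02, 0, 0, 0, 0],
    [-0.003, 0.003, 0.03, 0, 0, 0, 0],
    [-0.003, 0.003, 0.03, 0, 0, 0, 0],
  ],
)

```text
time_s: 8.15
position: [0.5713, 0.0887, 0.0887]
tcp_rot: [[0.768, 0.422, 0.482], [0.358, -0.906, 0.225], [0.532, -0.0, -0.847]]
force: [-0.4, 0.0, -2.4]
opening: 0.647
grasp_force: 30.0
```

```bash
python3 -c "
from plan import *
where()"
```

```text
seat-frame TCP [-0.0015 -0.0024  0.0384] F [-1.537   0.1739 -1.839 ] M [0.0329 0.5594 0.0695] ang [ 0.0677  0.1338 -0.1044] t 8.15 open 0.6473099761594677
```

>>> move_arm(
  increments=[
    [-0.001, 0, 0.004, 0, 0, 0, 0],
    [-0.001, 0, 0.008, 0, 0, 0, 0],
    [-0.001, 0, 0.012, 0, 0, 0, 0],
    [-0.001, 0, 0.012, 0, 0, 0, 0],
  ],
)

```text
time_s: 8.48
position: [0.5726, 0.089, 0.0864]
tcp_rot: [[0.767, 0.422, 0.483], [0.358, -0.907, 0.224], [0.532, 0.001, -0.846]]
force: [-3.2, -1.2, 4.0]
opening: 0.648
grasp_force: 30.0
```

```bash
python3 -c "
from plan import *
where()"
```

```text
seat-frame TCP [-0.0016 -0.0026  0.0357] F [-0.778   0.2957  5.1571] M [0.0173 0.4217 0.0036] ang [ 0.0055  0.1678 -0.1015] t 8.4833 open 0.6479460083561863
```

The roll has stopped on the ribs at h ≈ 36 mm with about 6 N, as expected. I'll turn it in 8° steps, which is less than the 10° drop-in window, under this light press.

>>> move_arm(
  increments=[
    [0, 0, 0, 0, 0, 0.015, 0],
    [0, 0, 0, 0, 0, 0.03, 0],
    [0, 0, 0, 0, 0, 0.044, 0],
    [0, 0, 0, 0, 0, 0.044, 0],
  ],
)

```text
time_s: 8.82
position: [0.5729, 0.0886, 0.0864]
tcp_rot: [[0.818, 0.311, 0.483], [0.229, -0.948, 0.223], [0.527, -0.072, -0.847]]
force: [-1.3, -1.8, 1.2]
opening: 0.648
grasp_force: 30.0
```

```bash
python3 -c "
from plan import *
where()"
```

```text
seat-frame TCP [-0.0015 -0.0031  0.0356] F [-0.9613 -1.0699  2.0533] M [-0.1913  0.436  -0.0007] ang [-0.0376  0.17    7.8552] t 8.8167 open 0.6475973241072822
```

>>> move_arm(
  increments=[
    [0, 0, 0.004, 0, 0, 0.015, 0],
    [0, 0, 0.005, 0, 0, 0.03, 0],
    [0, 0, 0.005, 0, 0, 0.044, 0],
    [0, 0, 0.005, 0, 0, 0.044, 0],
  ],
)

```text
time_s: 9.15
position: [0.5735, 0.0892, 0.0847]
tcp_rot: [[0.853, 0.197, 0.483], [0.097, -0.97, 0.224], [0.512, -0.144, -0.847]]
force: [0.2, 0.4, -1.6]
opening: 0.647
grasp_force: 30.0
```

```bash
python3 -c "
from plan import *
where()"
```

```text
seat-frame TCP [-0.0017 -0.0028  0.0337] F [-0.5678  0.2292 -1.5709] M [ 0.0574  0.4107 -0.0378] ang [ 0.0281  0.136  15.7122] t 9.15 open 0.6468329222546674
```

It seems to have dropped past the rib tops: h = 33.7 mm with no resistance. I'll advance gently without turning.

>>> move_arm(
  increments=[
    [0, 0, 0.004, 0, 0, 0, 0],
    [0, 0, 0.008, 0, 0, 0, 0],
    [0, 0, 0.012, 0, 0, 0, 0],
    [0, 0, 0.012, 0, 0, 0, 0],
  ],
)

```text
time_s: 9.48
position: [0.5752, 0.0901, 0.0815]
tcp_rot: [[0.854, 0.197, 0.482], [0.097, -0.97, 0.224], [0.512, -0.144, -0.847]]
force: [0.7, 0.5, -1.2]
opening: 0.653
grasp_force: 30.0
```

```bash
python3 -c "
from plan import *
where()"
```

```text
seat-frame TCP [-0.0018 -0.0027  0.03  ] F [ 0.1025  0.1775 -1.4467] M [ 0.0502  0.4935 -0.022 ] ang [ 0.0328  0.1252 15.6993] t 9.4833 open 0.6533019510171109
```

>>> move_arm(
  increments=[
    [0, 0, 0.006, 0, 0, 0, 0],
    [0, 0, 0.012, 0, 0, 0, 0],
    [0, 0, 0.018, 0, 0, 0, 0],
    [0, 0, 0.022, 0, 0, 0, 0],
    [0, 0, 0.022, 0, 0, 0, 0],
  ],
)

```text
time_s: 9.9
position: [0.5784, 0.0915, 0.0758]
tcp_rot: [[0.854, 0.196, 0.482], [0.097, -0.97, 0.224], [0.512, -0.144, -0.847]]
force: [-0.9, -0.6, -1.5]
opening: 0.649
grasp_force: 30.0
```

```bash
python3 -c "
from plan import *
where()"
```

```text
seat-frame TCP [-0.0019 -0.0027  0.0234] F [-1.7404 -0.1387 -0.6916] M [-0.001   0.4379 -0.0003] ang [ 0.028   0.1188 15.7361] t 9.9 open 0.6488248728737446
```

>>> move_arm(
  increments=[
    [0, 0, 0.004, 0, 0, 0, 0],
    [0, 0, 0.008, 0, 0, 0, 0],
    [0, 0, 0.01, 0, 0, 0, 0],
    [0, 0, 0.01, 0, 0, 0, 0],
  ],
)

```text
time_s: 10.23
position: [0.5792, 0.092, 0.0742]
tcp_rot: [[0.853, 0.196, 0.483], [0.097, -0.97, 0.223], [0.512, -0.144, -0.847]]
force: [-5.4, -2.2, 8.5]
opening: 0.645
grasp_force: 30.0
```

```bash
python3 -c "
from plan import *
where()"
```

```text
seat-frame TCP [-0.0019 -0.0026  0.0215] F [-0.4796  0.3141 10.2735] M [-0.0479  0.4811  0.0063] ang [-0.0041  0.1472 15.7426] t 10.2333 open 0.6449842062847542
```

The roll is home: the drop from rib contact was 14.2 mm, and it is now pressing the flange at about 10 N. I'll ease the pressure, open the gripper and look.

>>> move_arm(
  increments=[
    [0, 0, -0.004, 0, 0, 0, 0],
    [0, 0, -0.005, 0, 0, 0, 0],
    [0, 0, -0.005, 0, 0, 0, 1],
    [0, 0, -0.005, 0, 0, 0, 1],
    [0, 0, -0.005, 0, 0, 0, 1],
    [0, 0, -0.005, 0, 0, 0, 1],
    [0, 0, -0.005, 0, 0, 0, 1],
  ],
)

```text
time_s: 10.82
position: [0.5793, 0.0918, 0.0748]
tcp_rot: [[0.853, 0.197, 0.483], [0.097, -0.97, 0.224], [0.512, -0.144, -0.847]]
force: [-0.2, -0.1, -0.0]
opening: 0.938
grasp_force: 0.0
```

```bash
python3 -c "
from plan import *
where()"
```

```text
seat-frame TCP [-0.0016 -0.0028  0.022 ] F [-0.2222  0.0238  0.098 ] M [ 0.0214  0.3405 -0.0628] ang [ 0.0256  0.1456 15.73  ] t 10.8167 open 0.937697428016726
```

>>> move_arm(
  increments=[
    [0, 0, -0.02, 0, 0, 0, 1],
    [0, 0, -0.05, 0, 0, 0, 1],
    [0, 0, -0.1, 0, 0, 0, 1],
    [0, 0, -0.17, 0, 0, 0, 1],
    [0, 0, -0.25, 0, 0, -0.02, 1],
    [0, 0, -0.33, 0, 0, -0.05, 1],
    [0, 0, -0.33, 0, 0, -0.087, 0.5],
    [0, 0, -0.33, 0, 0, -0.087, 0],
    [0, 0, -0.33, 0, 0, -0.087, 0],
    [0, 0, -0.33, 0, 0, -0.087, 0],
  ],
)

```text
time_s: 11.65
position: [0.5313, 0.0698, 0.1583]
tcp_rot: [[0.77, 0.418, 0.482], [0.353, -0.909, 0.224], [0.532, -0.002, -0.847]]
force: [0.4, 0.7, 1.0]
opening: 0.783
grasp_force: 0.0
```

```bash
python3 -c "
from plan import *
where()
o=[]
for n in('side','top'):
    c=viewer.capture(n);u,v=project(c,SEAT+F[:,2]*.03)[0].astype(int);o.append(cv2.resize(c['image'][v-36:v+36,u-36:u+36],(400,400),interpolation=3))
cv2.imwrite('pics/q.png',np.hstack(o))
h(.075,-.0016,.027)"
```

```text
seat-frame TCP [-0.0021 -0.0027  0.1208] F [1.0813 0.4403 0.5065] M [0.0016 0.271  0.0167] ang [0.0241 0.1142 0.2279] t 11.65 open 0.7833533063299838
t 11.75 p [0.5312 0.0699 0.158 ] F [-0.3508 -0.9025  0.1895] M [-0.1567  0.2584 -0.0256] open 0.6950885798245313 0.0 j [-17.1827  23.5179 121.9954  66.4811  22.8772 -11.9396]
inc [ 0.0018 -0.0984  0.152 ] [-0.0003 -0.0005 -0.001 ] rows 1.302660639074732 0.028253155730078517
```

View pics/q.png

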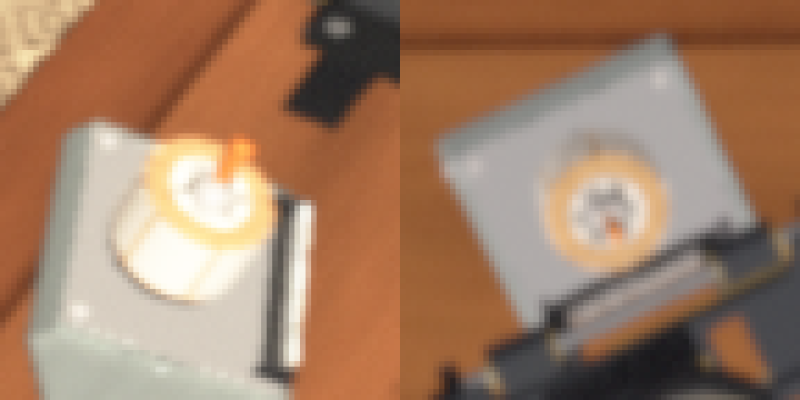

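The roll sits on the flange in both views: side crop roll at about (205,225), top crop roll at about (605,210), with the keeper standing up through its core. Next I'll bring the shut fingers to the left of the keeper.

>>> move_arm(
  increments=[
    [0.002, -0.06, 0, 0, 0, -0.001, 0],
    [0.002, -0.109, 0, 0, 0, -0.001, 0],
    [0.002, -0.109, 0.05, 0, 0, -0.001, 0],
    [0.002, -0.109, 0.1, 0, 0, -0.001, 0],
    [0.002, -0.109, 0.159, 0, 0, -0.001, 0],
    [0.002, -0.109, 0.159, 0, 0, -0.001, 0],
    [0.002, -0.109, 0.159, 0, 0, -0.001, 0],
  ],
)

```text
time_s: 12.33
position: [0.5405, 0.1107, 0.1174]
tcp_rot: [[0.769, 0.422, 0.48], [0.357, -0.907, 0.225], [0.53, -0.001, -0.848]]
force: [0.3, -0.7, 0.1]
opening: 0.158
grasp_force: 0.0
```

```bash
python3 -c "
from plan import *
where()"
```

```text
seat-frame TCP [-0.0021  0.0305  0.0725] F [ 0.0727 -0.7694  0.1011] M [0.0307 0.2873 0.0005] ang [ 0.1119  0.006  -0.0419] t 12.3333 open 0.15789136890345193
```

>>> move_arm(
  increments=[
    [0, 0, 0, 0, 0, 0, 0],
    [0, 0, 0, 0, 0, 0, 0],
    [0, 0.01, 0, 0, 0, 0, 0],
    [0, 0.02, 0, 0, 0, 0, 0],
    [0, 0.03, 0, 0, 0, 0, 0],
    [0, 0.04, 0, 0, 0, 0, 0],
    [0, 0.04, 0, 0, 0, 0, 0],
  ],
)

```text
time_s: 12.92
position: [0.5468, 0.0984, 0.119]
tcp_rot: [[0.767, 0.421, 0.484], [0.357, -0.907, 0.223], [0.533, 0.002, -0.846]]
force: [-1.2, 0.0, -0.1]
opening: 0.001
grasp_force: 0.0
```

```bash
python3 -c "
from plan import *
where()"
```

```text
seat-frame TCP [-0.0008  0.0168  0.0736] F [-0.9526  0.5483  0.4837] M [0.0016 0.2329 0.01  ] ang [-0.0758  0.1759 -0.0727] t 12.9167 open 0.001199348062943137
```

No contact yet. Continuing in small steps.

>>> move_arm(
  increments=[
    [0, 0.008, 0, 0, 0, 0, 0],
    [0, 0.016, 0, 0, 0, 0, 0],
    [0, 0.024, 0, 0, 0, 0, 0],
    [0, 0.024, 0, 0, 0, 0, 0],
  ],
)

```text
time_s: 13.25
position: [0.5495, 0.0923, 0.1187]
tcp_rot: [[0.768, 0.421, 0.483], [0.357, -0.907, 0.223], [0.532, 0.001, -0.847]]
force: [-0.3, -0.3, 0.1]
opening: 0.006
grasp_force: 0.0
```

```bash
python3 -c "
from plan import *
where()"
```

```text
seat-frame TCP [-0.0011  0.0101  0.0734] F [-0.283  -0.1088  0.3124] M [0.0067 0.3437 0.0442] ang [-0.0305  0.142  -0.0875] t 13.25 open 0.005664035698167412
```

>>> move_arm(
  increments=[
    [0, 0.008, 0, 0, 0, 0, 0],
    [0, 0.016, 0, 0, 0, 0, 0],
    [0, 0.02, 0, 0, 0, 0, 0],
    [0, 0.02, 0, 0, 0, 0, 0],
  ],
)

```text
time_s: 13.58
position: [0.5519, 0.0871, 0.1187]
tcp_rot: [[0.768, 0.422, 0.483], [0.358, -0.907, 0.223], [0.532, 0.001, -0.847]]
force: [-0.9, -1.2, -0.2]
opening: 0.005
grasp_force: 0.0
```

```bash
python3 -c "
from plan import *
where()
o=[]
for n in('side','top'):
    c=viewer.capture(n);u,v=project(c,SEAT+F[:,2]*.05)[0].astype(int);o.append(cv2.resize(c['image'][v-30:v+30,u-30:u+30],(400,400),interpolation=3))
cv2.imwrite('pics/r.png',np.hstack(o))"
```

```text
seat-frame TCP [-0.0011  0.0043  0.0734] F [-1.2056 -0.7053  0.5173] M [ 0.0255  0.309  -0.0337] ang [-0.0178  0.143  -0.0957] t 13.5833 open 0.004656405149400133
```

View pics/r.png

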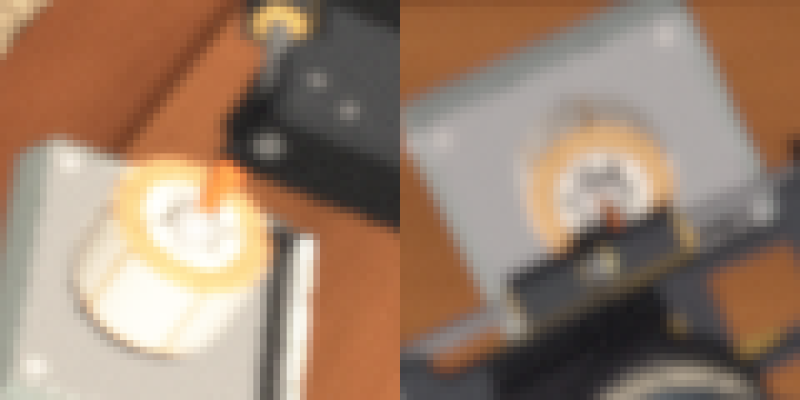

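The fingers are now right beside the keeper, at about (225,170) in the side crop and (610,230) in the top crop, hiding its tip. I'll continue the sweep.

>>> move_arm(
  increments=[
    [0, 0.007, 0, 0, 0, 0, 0],
    [0, 0.014, 0, 0, 0, 0, 0],
    [0, 0.02, 0, 0, 0, 0, 0],
    [0, 0.02, 0, 0, 0, 0, 0],
  ],
)

```text
time_s: 14.02
position: [0.5546, 0.0815, 0.1187]
tcp_rot: [[0.767, 0.422, 0.483], [0.358, -0.907, 0.223], [0.532, 0.001, -0.847]]
force: [0.6, 0.5, -0.5]
opening: 0.006
grasp_force: 0.0
```

```bash
python3 -c "
from plan import *
where()"
```

```text
seat-frame TCP [-0.001  -0.0018  0.0734] F [ 0.3582  0.2305 -0.8469] M [0.0072 0.3334 0.007 ] ang [-0.0299  0.1466 -0.096 ] t 14.0167 open 0.00620909720088629
```

```bash
cat > orange.py <<'E'
from plan import *
AX=SEAT+F@np.array([-.0015,-.0027,0])
def kp(a,l): return AX+F@np.array([0,-np.sin(a)*l,.047+np.cos(a)*l])
for n in('side','top'):
    c=viewer.capture(n);cv2.imwrite(f'pics/o_{n}.png',c['image']);I=c['image'].astype(int)
    u,v=project(c,kp(0,.01))[0].astype(int);w=16
    P=I[v-w:v+w,u-w:u+w];hs=cv2.cvtColor(P.astype(np.uint8),cv2.COLOR_BGR2HSV).astype(int)
    m=(hs[...,0]<15)&(hs[...,1]>165)&(P[...,2]>150)
    q=np.argwhere(m)[:,::-1]+[u-w,v-w];print(n,len(q),q.mean(0) if len(q) else '',q.min(0) if len(q) else '',q.max(0) if len(q) else '')
    for a in(0,.1,.4,.8,1.2,1.57): print(a,project(c,np.array([kp(a,0.004),kp(a,.0215)])).round(1).tolist())
    s=bot.read_state();T=np.array(s['tcp_rot']);print('tip',project(c,np.array([np.array(s['position'])+T@[x,0,.011] for x in(-.0095,.0095)])).round(1).tolist())
E
python3 orange.py
```

```text
side 54 [241.     261.9815] [233 255] [254 273]
0 [[248.7, 273.3], [252.1, 268.5]]
0.1 [[248.7, 273.2], [252.1, 267.9]]
0.4 [[248.7, 272.9], [252.0, 266.4]]
0.8 [[248.5, 272.7], [251.3, 265.6]]
1.2 [[248.3, 272.8], [250.1, 266.1]]
1.57 [[248.1, 273.1], [248.6, 267.8]]
tip [[254.5, 271.9], [246.9, 269.0]]
top 0   
0 [[258.3, 202.3], [259.2, 204.7]]
0.1 [[258.4, 202.2], [260.0, 204.4]]
0.4 [[258.8, 202.0], [262.1, 203.1]]
0.8 [[259.2, 201.7], [264.3, 201.3]]
1.2 [[259.5, 201.3], [265.5, 199.5]]
1.57 [[259.5, 201.1], [265.6, 198.2]]
tip [[259.9, 207.1], [256.9, 201.0]]
```

```bash
cat > asc.py <<'E'
from plan import *
import sys
def asc(I,u,v,w=13):
    P=I[v-w:v+w,u-w:u+w];h=cv2.cvtColor(P,cv2.COLOR_BGR2HSV).astype(int)
    print("cols",u-w,"..",u+w-1)
    for r in range(2*w):
        s=''
        for c in range(2*w):
            H,S,V=h[r,c]
            s+='#' if V<80 else 'O' if(S>150 and V>190 and (H<14)) else 'o' if(S>110 and V>190 and H<16) else 'd' if(S>110) else 'b' if(S>60) else 'W' if V>190 else '.'
        print(v-w+r,s)
for f,u,v in zip(sys.argv[1::3],sys.argv[2::3],sys.argv[3::3]): print(f);asc(cv2.imread(f),int(u),int(v))
E
python3 asc.py pics/side0.png 248 272 pics/o_side.png 248 272 pics/top0.png 259 202 pics/o_top.png 259 202
```

```text
pics/side0.png
cols 235 .. 260
259 dddddddddddddddddddddddddd
260 dddddddddddddddddddddddddd
261 dddddddddddddddddddddddddd
262 dddddddddddddddddddddddddd
263 dddddddddddddddddddddddddd
264 dddddddddddddddddddddddddd
265 dddddddddddddddddddddddddd
266 dddddddddddddddddddddddddd
267 ddddddddddddddOOOOdddddddd
268 bbbdddddddddddOOOOOddddddd
269 WWWbbbdddddddOOodoOOdddddd
270 WWWWWWbbdddddOOoddOOdddddd
271 WWWWWWWWbbbbOOoooOOddddddd
272 WWWWWWWWWWWboOooOOdddddddd
273 WWWWWWWWWWWWoooooodddddddd
274 WWWWWWWWWWWbooobbbbddddddd
275 WWWWWWWWWWWbboobWWWbbbdddd
276 WWWWWWWWWWWWWWWWWWWWW.bbdd
277 WWWWWWWWWWWWWWWWWWWWWW..bd
278 ..bbWWWWWWWWWWWWWWWWW....b
279 bdoobWWWWWWWWWWWWWWWW..##.
280 dOOobWWWWWWWWWWWWWWWW..##.
281 OOobWWWWWWWWWWWWWWWWWW..#.
282 OOoWWWWWWWWWWWWWWWWWWW....
283 OooWWWWWWWWWWWWWWWWWW.....
284 OOobWWWWWWWWWWWWWWWWW.....
pics/o_side.png
cols 235 .. 260
259 ddddddddddddddddd#########
260 ddddddddddddddddd#########
261 ddddddddddddddddd#########
262 ddddddddddddddddd####..###
263 ddddddddddddddddb###.....#
264 dddddddddddddddd####.....#
265 dddddddddddddddd######.###
266 dddddddddd
[... 1547 characters left out ...]
ddddddbbbbb.......
193 ...bbbbbbbbbbbdddbbb......
194 ..Wbbdbbbbbbbbbbbdbb......
195 WWbbobbbbWWWWWWbbbdbbW....
196 WbbddbbWWWWWWWWWWbbbbW....
197 WbbdbbWW..W...WWWbbbbbW...
198 WbbbbWWW.......WWWbbbbW...
199 bbbbbWWW.......WWWbbdbW...
200 bbdbbWWW........WWbbdbb...
201 bbbbbWWWWWWWWW.WWWbbddb...
202 bbbbbWWWWWWbb..WWWbbdbb...
203 bbbbbWWWWWWbbb..W..bb##.bb
204 WbbbbWWW...bdb.....#####bb
205 WbbbbbWW...bd###.#######.b
206 WWbbbbbW...#############.b
207 .Wbbbbbbb####bb#########.b
208 ..Wbbodbb####bb.#######..b
209 ...bbddb##b...bb.####..bbb
210 ....bb####.....b.##..bbbb#
211 ...######......bb..bbbb###
212 .########......bbbbbb#####
213 ##########.....bbbb#######
214 .##########...bb##########
```

The keeper hasn't moved. Pixel checks show the shut fingertips sit about 15 mm further back than I assumed, so they passed over the keeper. I'll retreat left, lower 14 mm and sweep again.

>>> move_arm(
  increments=[
    [0, -0.1, 0, 0, 0, 0, 0],
    [0, -0.19, 0, 0, 0, 0, 0],
    [0, -0.19, 0, 0, 0, 0, 0],
    [0, -0.19, 0.025, 0, 0, 0, 0],
    [0, -0.19, 0.047, 0, 0, 0, 0],
    [0, -0.19, 0.047, 0, 0, 0, 0],
  ],
)

```text
time_s: 14.62
position: [0.5373, 0.1369, 0.1061]
tcp_rot: [[0.768, 0.422, 0.482], [0.358, -0.907, 0.224], [0.532, 0.001, -0.847]]
force: [0.4, 1.0, 0.0]
opening: 0.002
grasp_force: 0.0
```

```bash
python3 -c "
from plan import *
where()
for n in('side','top'):
    c=viewer.capture(n);cv2.imwrite('pics/s_%s.png'%n,c['image'])
    s=bot.read_state();T=np.array(s['tcp_rot']);print('tip',project(c,np.array([np.array(s['position'])+T@[x,0,z] for z in(.011,0,-.011) for x in(-.0095,.0095)])).round(1).tolist())
"; python3 asc.py pics/s_side.png 248 278 pics/s_top.png 253 202
```

```text
seat-frame TCP [-0.0013  0.0557  0.0587] F [ 0.7008  0.6929 -0.409 ] M [-0.0276  0.3232 -0.0563] ang [ 0.0209  0.108  -0.1109] t 14.6167 open 0.0019626560323983814
tip [[249.9, 294.5], [242.0, 291.6], [252.1, 291.5], [244.2, 288.6], [254.4, 288.5], [246.4, 285.6]]
tip [[239.4, 214.5], [236.3, 208.4], [239.9, 216.1], [236.7, 210.0], [240.3, 217.7], [237.1, 211.6]]
pics/s_side.png
cols 235 .. 260
265 ddddddddddddddb###......b#
266 ddddddddddddddb#bbbbb...b#
267 dddOoooooOOOddbbddddddbbb#
268 bbooddddddooodbddddddddbb#
269 Wbbbdbbbbdddodddddbbddddb#
270 bbbbbbbbbbbbdddddb..bdddb#
271 bbbbbbWWWWWboododb..bddbb#
272 bddbWWWWWWWWoOOOd....bbbb#
273 bdbbWWWWWWWWooooo.........
274 bbbWWWWWWWWbooOob.........
275 bbbWWWWWWWWbboob....##..#.
276 bbbbWWWWWWWWWWbb...###....
277 bbbbWWWWWWWWWW.....##.....
278 bbdbWWWWWWWWWW.#...###....
279 bbbbbWWWWWWWW..#..###.....
280 WbbbbWWWWWWWW.#######.....
281 WbbbbbWWWWWW.########.....
282 bWbbbbbbWWW..########.....
283 WWWWbbbbbbbb#########.....
284 WWWWWbbbbbdd#########.....
285 WWWWWWWbbbdd##############
286 WWWWWWWWWbdd##############
287 WWWWWWWWWWbb####
[... 240 characters left out ...]
...bbbbddbddbbbbb.
193 ..........bbbbbbbbbbbddbbb
194 ......WWWbbdbbbbbbbbbbbdbb
195 .....WWWbbddbbWWWWWWWbbbdb
196 .....WWbbddbbWWWWWWWWWWbbb
197 .....WWbbdbbWWW.W...WWWbbb
198 ....WWWbbbbWWW......WWWWbb
199 .....WbbdbbWWW.......WWWbb
200 .....WbbdbbWWW....W..WWWWb
201 .....WbbdbWWWWWWWWWW.WWWWb
202 .....WbbbbbWWWWWWbb..WWWWb
203 .....WbbbbbWWWWWWbdb.WWWWb
204 ......WbbbbWWWW.Wboo..WW..
205 ......WbbbbbWWW..boob.....
206 ......WWbbbbbWW...bb....##
207 .......WbbbbbbW.........##
208 ........Wbbbbbb......bb.##
209 ..........bbbb.....bbbb.##
210 ..................bbbbb.##
211 ...####.b.........bbbb..##
212 #######.b..........bb.####
213 #######..b.........#######
214 ########.b......#######..#
```

```bash
python3 asc.py pics/s_side.png 252 296 pics/s_top.png 236 214
```

```text
pics/s_side.png
cols 239 .. 264
283 bbbbbbbb#########.........
284 Wbbbbbdd#########.........
285 WWWbbbdd###############...
286 WWWWWbdd################..
287 WWWWWWbb##################
288 WWWWWWW.###...############
289 WWWWWWW.###....###########
290 WWWWWWWb###....###########
291 WWWWWWbb####..############
292 WWWWWWb..#################
293 WWWWWWWWW...##############
294 WWWWWWWWWWW...############
295 WWWWWWWWWWWW.....#########
296 WWbWWWWWWWWWWWW...########
297 WWWWWWWWWWWWWWWW..##...###
298 WWWWWWWWWWWWWWWW........b#
299 WWWWWWWWWWWWWWWW.....WWbdd
300 WWWWWWWWWWWWWWWW.....WWbdd
301 WWWWWWWWWWWWWWWW.....WWbdd
302 WWWWWWWWWWWWWWWW.....WWbdd
303 WWWWWWWWWWWWWWWW.....WWbdd
304 WWWWWWWWWWWWWWWW....WWWbdd
305 WWWWWWWWWWWWWWWW....WWWbdd
306 WWWWWWWWWWWWWWW.....WWWbdd
307 WWWWWWWWWWWWWWW.....WWWbdd
308 WWWWWWWWWWWWWWW......Wbodd
pics/s_top.png
cols 223 .. 248
201 ddddddddb.............Wbbd
202 dddddddddb............Wbbb
203 dddddddddb............Wbbb
204 ddddddddddb............Wbb
205 ddddddddddb............Wbb
206 dddddddddddb...........WWb
207 dddddddddddb............Wb
208 ddddddddddddb............W
209 ddddddddddddb.............
210 dddddddddddddb............
211 dddddddddddddb......####.b
212 ddddddddddddddb#########.b
213 ddddddddddddd###########..
214 ddddddddddd##############.
215 ddddddddddd##############.
216 ddddddddddb###..#######...
217 dddddddb##bb......##....bb
218 dddddb####bb.........bbbb#
219 ddd#######.b.......bbbb###
220 d#########.bb...bbbbb#####
221 d#########.bbb..bbb#######
222 b.######.#..bbbbb#########
223 bb.####.##..bb############
224 bb..###.....##############
225 .bb.##...b###############.
226 bbb....#################bb
```

>>> move_arm(
  increments=[
    [0, 0.04, 0, 0, 0, 0, 0],
    [0, 0.08, 0, 0, 0, 0, 0],
    [0, 0.1, 0, 0, 0, 0, 0],
    [0, 0.115, 0, 0, 0, 0, 0],
    [0, 0.125, 0, 0, 0, 0, 0],
    [0, 0.135, 0, 0, 0, 0, 0],
    [0, 0.135, 0, 0, 0, 0, 0],
  ],
)

```text
time_s: 15.3
position: [0.5542, 0.0997, 0.1068]
tcp_rot: [[0.768, 0.422, 0.483], [0.357, -0.907, 0.223], [0.532, 0.001, -0.847]]
force: [0.4, 0.4, 0.8]
opening: 0.004
grasp_force: 0.0
```

```bash
python3 -c "
from plan import *
where()"
```

```text
seat-frame TCP [-0.0012  0.0148  0.0594] F [0.8783 0.1598 0.3959] M [-0.0396  0.3128  0.0044] ang [-0.0179  0.1414 -0.0877] t 15.3 open 0.004281812498444614
```

>>> move_arm(
  increments=[
    [0, 0.008, 0, 0, 0, 0, 0],
    [0, 0.016, 0, 0, 0, 0, 0],
    [0, 0.024, 0, 0, 0, 0, 0],
    [0, 0.03, 0, 0, 0, 0, 0],
    [0, 0.03, 0, 0, 0, 0, 0],
  ],
)

```text
time_s: 15.72
position: [0.5581, 0.0916, 0.1068]
tcp_rot: [[0.767, 0.422, 0.483], [0.358, -0.907, 0.223], [0.532, 0.001, -0.847]]
force: [0.3, -0.2, -0.4]
opening: 0.001
grasp_force: 0.0
```

```bash
python3 -c "
from plan import *
where()"; python3 orange.py >/dev/null; python3 asc.py pics/o_side.png 250 272 pics/o_top.png 259 204
```

```text
seat-frame TCP [-0.0011  0.0058  0.0593] F [-0.078  -0.3418 -0.4535] M [-0.0477  0.2963  0.031 ] ang [-0.0197  0.1438 -0.1012] t 15.7167 open 0.0008717306082171871
pics/o_side.png
cols 237 .. 262
259 dddddddddddddddd...##.....
260 dddddddddddddddb..###.....
261 ddddddddddddddd#.####.....
262 dddddddddddddd#######.....
263 dddddddddddddd#######.....
264 ddddddddddddd########.....
265 dddddddddddd#########.....
266 dddddddddddd############..
267 dOOoooooOddb##############
268 ooddddddoodd##############
269 bbbbbbbdddod####..########
270 bbbbbbbbbddd###....#######
271 bbbbWWWWbbb####....#######
272 dbWWWWWWWWbb####..########
273 bbWWWWWWWWodd#############
274 bWWWWWWWWboOdb.b##########
275 bWWWWWWWWWbobWWbddb#######
276 bbWWWWWWWWWWWWWWbodb######
277 bbWWWWWWWWWWWWWWbbdob#####
278 dbWWWWWWWWWWWWWWbbdob.####
279 bbbWWWWWWWWWWWWWbbdddb#...
280 bbbWWWWWWWWWWWWWbbbdob#..W
281 bbbbWWWWWWWWWWWWbbbdob..WW
282 bbbbbbWWWWWWWWWWbbbbbb..WW
283 WWbbbbbWWWWWWWbbbbbbbb..WW
284 WWWbbbbbbbWWbbbbbbbbb...WW
pics/o_top.png
cols 246 .. 271
191 ......bbbbbbbbbbb.........
192 .....bbbbddbddbbbbb.......
193 ...bbbbbdbbbbbdddbbb......
194 ..Wbbdbbbbbbbbbbbdbb......
195 WWbbddbbbWWWWWWbbbdbbW....
196 WbbddbbWWWWWWWWWWbbbbW....
197 WbbdbbWWW.W...WWWbbdbbW...
198 WbbbbWWW.......WWWbbbbW...
199 bbdbbWWW.......WWWbbbbW...
200 bbdbbWWW........WWbbdb....
201 bbdbbWWWWW........bbdbb...
202 bbbbbWW.WW........#bbbb...
203 bbbbbW.....bb..#####bbb...
204 WbbbbW....##########bbb...
205 Wbbbbb..############.bb...
206 .Wbddb##############..b...
207 ..bddd###...########..bb.#
208 ..bbb##......#####...bb###
209 ..####b......##...bbb#####
210 ######.....b....bbb#######
211 ######.....bbbbb#########.
212 ######..b..bbbb##########.
213 #######.bbbbb############.
214 #####...bb###############.
215 ####...###################
216 ##...b####################
```

```bash
python3 - <<'E'
from plan import *
o=[]
s=bot.read_state();T=np.array(s['tcp_rot']);p=np.array(s['position'])
AX=SEAT+F@np.array([-.0015,-.0027,0])
for n,w in(('side',22),('top',22)):
    c=viewer.capture(n);q=project(c,p)[0];u,v=q.astype(int);k=400/(2*w)
    A=cv2.resize(c['image'][v-w:v+w,u-w:u+w],(400,400),interpolation=3);B=A.copy()
    t=lambda P:[tuple(int(round((a-b+.5)*k-.5)) for a,b in zip(z,(u-w,v-w))) for z in project(c,np.array(P))]
    def ln(P,col): 
        z=t(P)
        for a,b in zip(z,z[1:]): cv2.line(B,a,b,col,1)
    for y in(-.008,.008): ln([p+T@[x,y,z] for x,z in((-.0095,-.04),(-.0095,.011),(.0095,.011),(.0095,-.04))],(0,255,0) if y<0 else (255,255,0))
    ln([AX+F[:,2]*.038,AX+F[:,2]*.0685],(255,0,255))
    o.append(np.vstack([A,B])[:,:])
I=np.hstack(o);print(I.shape);cv2.imwrite('pics/z.png',cv2.resize(I,(600,600),interpolation=cv2.INTER_AREA))
E
```

```text
(800, 800, 3)
```

View pics/z.png

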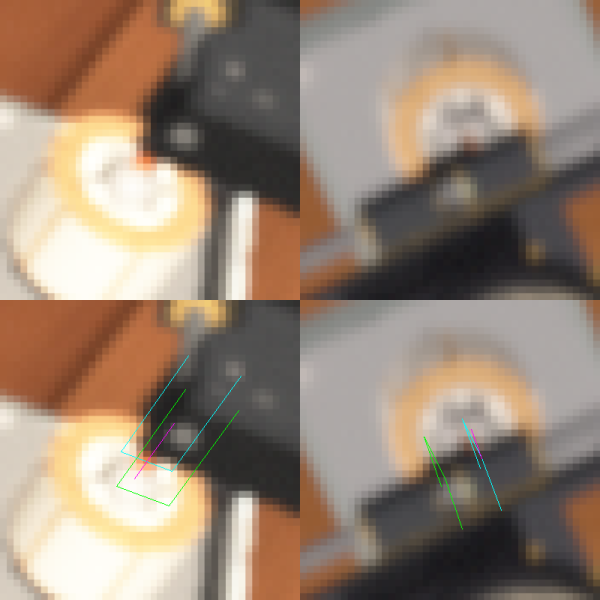

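The picture shows the fingertips still just above the keeper's end: the keeper's orange is at about (147,160) in the side crop, touching the finger's lower corner. The fingertips are about 18 mm further back than nominal. I'll retreat left, lower another 9 mm and sweep by feel.

>>> move_arm(
  increments=[
    [0, -0.08, 0, 0, 0, 0, 0],
    [0, -0.16, 0, 0, 0, 0, 0],
    [0, -0.16, 0.015, 0, 0, 0, 0],
    [0, -0.16, 0.03, 0, 0, 0, 0],
    [0, -0.16, 0.03, 0, 0, 0, 0],
    [0, -0.12, 0.03, 0, 0, 0, 0],
    [0, -0.08, 0.03, 0, 0, 0, 0],
    [0, -0.07, 0.03, 0, 0, 0, 0],
    [0, -0.06, 0.03, 0, 0, 0, 0],
    [0, -0.06, 0.03, 0, 0, 0, 0],
  ],
)

```text
time_s: 16.75
position: [0.5548, 0.1097, 0.0992]
tcp_rot: [[0.768, 0.421, 0.483], [0.357, -0.907, 0.223], [0.532, 0.001, -0.847]]
force: [0.1, -0.5, 0.6]
opening: 0.003
grasp_force: 0.0
```

```bash
python3 -c "
from plan import *
where()"
```

```text
seat-frame TCP [-0.0012  0.0237  0.0505] F [ 0.1784 -0.4494  0.5618] M [0.0124 0.3625 0.0048] ang [-0.0281  0.147  -0.0645] t 16.75 open 0.00301099578680401
```

>>> move_arm(
  increments=[
    [0, 0.008, 0, 0, 0, 0, 0],
    [0, 0.016, 0, 0, 0, 0, 0],
    [0, 0.024, 0, 0, 0, 0, 0],
    [0, 0.03, 0, 0, 0, 0, 0],
    [0, 0.03, 0, 0, 0, 0, 0],
  ],
)

```text
time_s: 17.17
position: [0.5586, 0.1018, 0.0992]
tcp_rot: [[0.767, 0.422, 0.483], [0.358, -0.907, 0.223], [0.532, 0.001, -0.847]]
force: [-0.6, 0.2, 0.7]
opening: 0.005
grasp_force: 0.0
```

```bash
python3 -c "
from plan import *
where()"
```

```text
seat-frame TCP [-0.001   0.0149  0.0503] F [-0.0198  0.4646  0.8305] M [0.0158 0.3542 0.013 ] ang [-0.0177  0.1456 -0.1042] t 17.1667 open 0.004689713041603314
```

>>> move_arm(
  increments=[
    [0, 0.01, 0, 0, 0, 0, 0],
    [0, 0.02, 0, 0, 0, 0, 0],
    [0, 0.02, 0, 0, 0, 0, 0],
    [0, 0.02, 0, 0, 0, 0, 0],
  ],
)

```text
time_s: 17.5
position: [0.561, 0.0964, 0.0991]
tcp_rot: [[0.768, 0.422, 0.483], [0.358, -0.907, 0.224], [0.532, 0.001, -0.847]]
force: [-0.4, 0.1, -0.1]
opening: -0.0
grasp_force: 0.0
```

```bash
python3 -c "
from plan import *
where()
c=viewer.capture('side');where();c=viewer.capture('top');where();cv2.imwrite('pics/t.png',c['image'])"; python3 asc.py pics/t.png 259 204
```

```text
seat-frame TCP [-0.0012  0.009   0.0504] F [-0.3448  0.3086  0.0748] M [-0.0406  0.3408 -0.0236] ang [-0.0089  0.1306 -0.0922] t 17.5 open -0.0001467738669700137
seat-frame TCP [-0.0012  0.0091  0.0504] F [-0.5573  0.5334  0.0548] M [0.0172 0.2484 0.0248] ang [-0.0103  0.1356 -0.0955] t 17.55 open 0.008341444679593217
seat-frame TCP [-0.0012  0.0092  0.0504] F [ 0.3043 -0.5481  0.6569] M [-0.0038  0.3155  0.0342] ang [-0.004   0.131  -0.0981] t 17.6 open 0.004966656015064518
pics/t.png
cols 246 .. 271
191 ......bbbbbbbbbbb.........
192 .....bbbbddbddbbbbb.......
193 ...bbbbbdbbbbbdddbbb......
194 ...bbdbbbbbbbbbbbdbb......
195 WWbbddbbbWWWWWWbbbdbbW....
196 WbbddbbWWWWWWWWWWbbdbW....
197 WbbdbbWW..W...WWWbbdbbW...
198 WbbbbWWW.......WWWbdbbW...
199 bbdbbWWW..........bddb....
200 bbdbbWWW.........bbddb....
201 bbdbbWW.........#.bbbb....
202 bbbbbW........####.bb.....
203 bbbbb....#.#######.bb.....
204 Wbbdbb.############.b.....
205 Wbbdd##############.......
206 .bbdb###bb########........
207 ..bb###..b.#####...bb....#
208 .####....bb.##..bbb######.
209 ####......b...bbbb######..
210 ####.....bbbbbbb#######...
211 ####..b..bbbbb########....
212 #####.bb.bbb###########..b
213 #####.b################.bd
214 ###..b##################.b
215 #..######################b
216 .#################bb.####.
```

>>> move_arm(
  increments=[
    [0, -0.08, 0, 0, 0, 0, 0],
    [0, -0.15, 0, 0, 0, 0, 0],
    [0, -0.15, 0, 0, 0, 0, 0],
    [0, -0.15, 0.01, 0, 0, 0, 0],
    [0, -0.15, 0.02, 0, 0, 0, 0],
    [0, -0.15, 0.03, 0, 0, 0, 0],
    [0, -0.15, 0.035, 0, 0, 0, 0],
    [0, -0.15, 0.035, 0, 0, 0, 0],
  ],
)

```text
time_s: 18.27
position: [0.5477, 0.1391, 0.0897]
tcp_rot: [[0.768, 0.421, 0.483], [0.357, -0.907, 0.223], [0.532, 0.001, -0.847]]
force: [0.7, 0.1, -0.4]
opening: 0.007
grasp_force: 0.0
```

```bash
python3 -c "
from plan import *
where()"
```

```text
seat-frame TCP [-0.0012  0.0534  0.0393] F [ 0.3984 -0.1695 -0.7153] M [0.0048 0.3623 0.0796] ang [-0.0311  0.1264 -0.0557] t 18.2667 open 0.006652666357586781
```

>>> move_arm(
  increments=[
    [0, 0.015, 0, 0, 0, 0, 0],
    [0, 0.03, 0, 0, 0, 0, 0],
    [0, 0.045, 0, 0, 0, 0, 0],
    [0, 0.06, 0, 0, 0, 0, 0],
    [0, 0.06, 0, 0, 0, 0, 0],
  ],
)

```text
time_s: 18.68
position: [0.5555, 0.1222, 0.0904]
tcp_rot: [[0.768, 0.421, 0.484], [0.357, -0.907, 0.223], [0.532, 0.002, -0.846]]
force: [-0.1, -0.4, -0.7]
opening: 0.003
grasp_force: 0.0
```

```bash
python3 -c "
from plan import *
where()"
```

```text
seat-frame TCP [-0.0008  0.0347  0.0399] F [-0.5949 -0.3366 -0.4554] M [0.0145 0.2672 0.0274] ang [-0.086   0.1684 -0.0555] t 18.6833 open 0.0027387284646194334
```

>>> move_arm(
  increments=[
    [0, 0.008, 0, 0, 0, 0, 0],
    [0, 0.016, 0, 0, 0, 0, 0],
    [0, 0.016, 0, 0, 0, 0, 0],
    [0, 0.016, 0, 0, 0, 0, 0],
  ],
)

```text
time_s: 19.02
position: [0.5566, 0.119, 0.0902]
tcp_rot: [[0.768, 0.422, 0.483], [0.358, -0.907, 0.224], [0.532, 0.001, -0.847]]
force: [-1.0, -0.1, 0.1]
opening: 0.005
grasp_force: 0.0
```

```bash
python3 -c "
from plan import *
where();c=viewer.capture('top');where()"
```

```text
seat-frame TCP [-0.0012  0.0314  0.0399] F [-0.7462  0.2991  0.6204] M [-0.0056  0.3175 -0.0185] ang [ 0.0021  0.138  -0.1011] t 19.0167 open 0.004963856021851463
seat-frame TCP [-0.0013  0.0316  0.0399] F [ 0.392  -0.3105 -0.201 ] M [-0.0012  0.3362  0.0001] ang [ 0.0126  0.1286 -0.1063] t 19.0667 open 0.0061387064047769896
```

>>> move_arm(
  increments=[
    [0, 0.008, 0, 0, 0, 0, 0],
    [0, 0.016, 0, 0, 0, 0, 0],
    [0, 0.02, 0, 0, 0, 0, 0],
    [0, 0.02, 0, 0, 0, 0, 0],
    [0, 0.02, 0, 0, 0, 0, 0],
  ],
)

```text
time_s: 19.48
position: [0.5592, 0.1136, 0.0902]
tcp_rot: [[0.768, 0.422, 0.483], [0.358, -0.907, 0.224], [0.532, 0.001, -0.847]]
force: [-0.7, -0.3, -0.5]
opening: 0.001
grasp_force: 0.0
```

```bash
python3 -c "
from plan import *
where();c=viewer.capture('top');where();cv2.imwrite('pics/t2.png',c['image'])"; python3 asc.py pics/t2.png 256 204
```

```text
seat-frame TCP [-0.0012  0.0253  0.0399] F [-0.857   0.0456 -0.0284] M [0.055  0.3018 0.0021] ang [-0.0018  0.137  -0.0989] t 19.4833 open 0.0012381408159330741
seat-frame TCP [-0.0012  0.0254  0.0399] F [ 0.6757  0.5361 -0.1739] M [0.0265 0.3227 0.0061] ang [ 0.005   0.1329 -0.0996] t 19.5333 open 0.00573557427272672
pics/t2.png
cols 243 .. 268
191 .........bbbbbbbbbbb......
192 ........bbbddddddbbbbb....
193 ......bbbbbbbbbbbdddbbb...
194 .....Wbbdbbbbbbbbbbddbb...
195 ..WWWbbddbbbWWWWWWbbbdbbW.
196 ..WWbbddbbWWWWWWWWWWbbbbW.
197 ..WWbbdbbWW..W...WWWbbbbb.
198 ..WWbdbbWWW.......WWWbbbb.
199 ..WbbbbbWWW.......WWWbbbb.
200 ..WbbdbbWW.........WWWb...
201 ..WbbdbWW.................
202 ..Wbbobb.....#.........b..
203 ...bbdbb...###.......bbbb.
204 ....bbbb#######.b...bbbbb.
205 ....b##########.b.Wbboobb.
206 ..#############.bbbboddbb.
207 .###b.#########.bbbbddbb.#
208 ###....######..bbbbbbb###.
209 #b.....####..bbbbb..####..
210 .b......#..bbbbb#####.....
211 .bb...b..bbbb#######......
212 #.bb..bbbbb#########......
213 #.bbb.bb############.....b
214 #..bb###############...bbd
215 ...b################..bbdd
216 #####################.bddd
```

>>> move_arm(
  increments=[
    [0, 0.007, 0, 0, 0, 0, 0],
    [0, 0.014, 0, 0, 0, 0, 0],
    [0, 0.02, 0, 0, 0, 0, 0],
    [0, 0.02, 0, 0, 0, 0, 0],
    [0, 0.02, 0, 0, 0, 0, 0],
  ],
)

```text
time_s: 19.95
position: [0.5618, 0.108, 0.0902]
tcp_rot: [[0.768, 0.422, 0.483], [0.358, -0.907, 0.224], [0.532, 0.001, -0.847]]
force: [0.7, -0.0, -0.2]
opening: 0.001
grasp_force: 0.0
```

```bash
python3 -c "
from plan import *
where();c=viewer.capture('top');where();cv2.imwrite('pics/t3.png',c['image']);c=viewer.capture('side');where();cv2.imwrite('pics/t3s.png',c['image'])"; python3 asc.py pics/t3.png 258 204 pics/t3s.png 250 272
```

```text
seat-frame TCP [-0.0011  0.0192  0.0399] F [ 0.4597 -0.3207 -0.5265] M [ 0.0083  0.3172 -0.0436] ang [-0.0078  0.139  -0.0922] t 19.95 open 0.0008780291945623571
seat-frame TCP [-0.0012  0.0194  0.0399] F [ 0.1981 -0.7636 -0.0218] M [0.033  0.3281 0.0353] ang [ 0.0038  0.1317 -0.0982] t 20.0 open 0.0064664852095217135
seat-frame TCP [-0.0012  0.0195  0.0399] F [-0.4983 -0.5305  0.2182] M [ 0.0257  0.3044 -0.0366] ang [ 0.0052  0.1301 -0.101 ] t 20.05 open 0.009069277297395173
pics/t3.png
cols 245 .. 270
191 .......bbbbbbbbbbb........
192 ......bbbdddbddbbbbb......
193 ....bbbbbbbbbbbbddbbb.....
194 ...Wbbdbbbbbbbbbbddbb.....
195 WWWbbdbbbbWWWWWWbbbdbbW...
196 WWbbddbbWWWWWWWWWWbbdbW...
197 WWbbdbbWW..W...WWWbbdbb...
198 WWbdbbWWW.......WWWbbbb...
199 WbbdbbWWW.......WWWbbbb...
200 WbbdbbWW.........WWWb.....
201 Wbbdbb......###...........
202 Wbbddb.....####......b....
203 .bbddb#########.bbbbbbb...
204 .bbdd##########.bbbbbbb...
205 ..bbb##########.bbdddbb...
206 .###bb.########.bddddbb.##
207 ####.bb.#####..bbbddbb.##.
208 ##....b..##..bbbbbb.####..
209 #.....bb...bbbbb######....
21
[... 349 characters left out ...]
dddddbbddddb######
263 dddddddddbdddb.bdddb###.#.
264 ddddddddddddb..bdddb###..#
265 dddddddddddb....bbbb##..#.
266 dddddddddddd........###.#.
267 dOoooooOOOdd..............
268 ooddddddoood...###......#.
269 bbdbbbbdddob..###.........
270 bdbbbbbbbdob..##......#...
271 bbbbWWWWbob...##..........
272 dbWWWWWWWb...###......#...
273 bbWWWWWW..######..........
274 bWWWWWWW.#######..........
275 bWWWWW..########..........
276 bbWWWW..########..........
277 bbWWWW..#############.....
278 bbWWWW..##############....
279 bbbWWW..################..
280 bbbWWW.####...############
281 bbbbbbb###.....###########
282 bbbbbdd###....############
283 WWbbbddb####.#############
284 WWWbbbodb#################
```

```bash
python3 - <<'E'
from plan import *
p=SEAT+F@np.array([-.0011,.0058,.0593]);C={n:viewer.capture(n) for n in('side','top')}
px={}
def back(n,a,b):
    u,v=project(C[n],p)[0].astype(int);k=300/44;return (u-22+(a+.5)/k-.5,v-22+(b+.5)/k-.5)
for sc in((145,152),(150,95),(300,208)):
  for tc in((60,208),(65,245),(228,135),(235,170)):
    r=[ray(C['side'],back('side',*sc)),ray(C['top'],back('top',*tc))];X=tri(r)
    d=[np.linalg.norm(np.cross(X-o,e)) for o,e in r];print(sc,tc,'rel TCP (seat axes, mm)',(F.T@(X-p)*1000).round(1),'miss',np.round(np.array(d)*1000,1))
E
python3 -c "
import cv2;I=cv2.imread('pics/o_top.png');print(I[196:222,236:272].max(2).tolist().__len__())
for r in range(196,222): print(r,' '.join('%3d'%x for x in I[r,236:272].max(1)))"
```

```text
(145, 152) (60, 208) rel TCP (seat axes, mm) [16.9 38.7 37.7] miss [2.6 2.6]
(145, 152) (65, 245) rel TCP (seat axes, mm) [12.6 42.8 44.3] miss [9. 9.]
(145, 152) (228, 135) rel TCP (seat axes, mm) [ -9.  -27.2 -23.8] miss [4.4 4.4]
(145, 152) (235, 170) rel TCP (seat axes, mm) [-13.7 -23.7 -17.6] miss [11. 11.]
(150, 95) (60, 208) rel TCP (seat axes, mm) [25.9 37.1 59.4] miss [2.5 2.5]
(150, 95) (65, 245) rel TCP (seat axes, mm) [21.5 41.1 65.8] miss [8.9 8.9]
(150, 95) (228, 135) rel TCP (seat axes, mm) [  1.3 -27.8   1. ] miss [4.3 4.3]
(150, 95) (235, 170) rel TCP (seat axes, mm) [ -3.4 -24.3   7. ] miss [10.8 10.8]
(300, 208) (60, 208) rel TCP (seat axes, mm) [-12.5  40.9  32.1] miss [22.5 22.5]
(300, 208) (65, 245) rel TCP (seat axes, mm) [-17.3  44.5  37.5] miss [15.8 15.8]
(300, 208) (228, 135) rel TCP (seat axes, mm) [-41.7 -25.7 -30.9] miss [23.1 23.1]
(300, 208) (235, 170) rel TCP (seat axes, mm) [-47.  -22.9 -26.2] miss [16.3 16.3]
26
196 174 172 173 173 173 173 173 177 187 194 196 202 212 216 218 220 219 217 209 211 217 209 192 196 215 229 229 224 223 220 213 204 189 176
[... 3008 characters left out ...]
  87  82  81  78  79  72  67  56  46  40  38  33  30  30  28  29  30  26  27  34  48  76  94  87  73  73  74
218 133 136 138 141 144 150 153 146 122  93  84  79  70  63  57  48  39  35  31  33  31  29  30  28  28  29  32  31  34  53  91 114  98  73  70  72
219 139 142 143 146 150 151 153 144 116  87  72  65  58  51  44  40  32  29  29  30  31  29  28  29  29  31  31  31  35  49  84 104  88  63  58  64
220 142 146 149 149 147 141 132 117  91  67  53  50  44  40  38  35  30  28  29  29  27  30  28  31  29  31  34  37  36  42  60  74  63  48  49  52
221 147 149 146 139 127 112  95  78  60  48  41  40  40  38  37  35  29  28  25  31  30  27  28  33  37  36  39  38  41  40  44  48  45  42  41  43
```

>>> move_arm(
  increments=[
    [0, 0.007, 0, 0, 0, 0, 0],
    [0, 0.014, 0, 0, 0, 0, 0],
    [0, 0.02, 0, 0, 0, 0, 0],
    [0, 0.02, 0, 0, 0, 0, 0],
  ],
)

```text
time_s: 20.48
position: [0.5646, 0.1023, 0.0902]
tcp_rot: [[0.768, 0.421, 0.483], [0.358, -0.907, 0.223], [0.532, 0.001, -0.847]]
force: [1.3, 0.4, 0.4]
opening: 0.007
grasp_force: 0.0
```

```bash
python3 -c "
from plan import *
where();c=viewer.capture('top');where();cv2.imwrite('pics/t4.png',c['image']);c=viewer.capture('side');where();cv2.imwrite('pics/t4s.png',c['image'])"; python3 asc.py pics/t4.png 258 204 pics/t4s.png 250 272
```

```text
seat-frame TCP [-0.001   0.0128  0.0398] F [ 1.3354 -0.1323 -0.35  ] M [0.0187 0.3536 0.0425] ang [-0.0323  0.1451 -0.0927] t 20.4833 open 0.0069708425744811195
seat-frame TCP [-0.0011  0.0131  0.0399] F [0.2978 0.6682 0.4892] M [-0.007   0.235  -0.0428] ang [-0.0155  0.1439 -0.0948] t 20.5333 open 0.005861375624146501
seat-frame TCP [-0.0011  0.0133  0.0399] F [ 0.3129 -0.1191  0.2822] M [ 0.0459  0.3237 -0.0254] ang [-0.005   0.1397 -0.0935] t 20.5833 open 0.005487356263479244
pics/t4.png
cols 245 .. 270
191 .......bbbbbbbbbbb........
192 ......bbbdddbddbbbbb......
193 ....bbbbbbbbbbbdddbbb.....
194 ....bbddbbbbbbbbbbdbb.....
195 WWWbbddbbbWWWWWWbbbdbbW...
196 WWbbddbbWWWWWWWWWWbbdbW...
197 WWbbdbbWW..W...WWWbbdbb...
198 WWbbbbWWW.......WWWbbbb...
199 WbbdbbWW..........bbbbb...
200 WbbdbbWW......##..bbb.....
201 Wbbdbb......#####bbb......
202 Wbbobb....#######.bbbb....
203 .Wbdbb.##########.bbbbb...
204 ..bbb############.bbbbb...
205 ...b####.########.bbdbb...
206 ...###....#####..bbbbbb.##
207 ####.......##..bbbb######.
208 ###..........bbbb#######..
209 ###......bbbbbb########...
[... 352 characters left out ...]
ddddb..bddbb##....
263 dddddddddddbb...bb..##....
264 ddddddddddddb........#....
265 ddddddddddddb.............
266 dddddddddddd...###...#....
267 dOoooooOOddb..###.........
268 ooddddddoodb..###.........
269 bbdddbbddod...##..........
270 bbbbbbbbodb..###..........
271 bbbbWWWbbb######..........
272 dbWWWWWWb#######..........
273 bbWWWWW..#######..........
274 bWWWWW..#########.#.......
275 bWWWWW..#############.....
276 bbWWWW..###############...
277 bbWWWW..##################
278 dbWWWW..###...############
279 bbbWWW..##.....###########
280 bbbWWWW.##....############
281 bbbbbWbb##################
282 bbbbbbbddb################
283 WWbbbbbdodddb#############
284 WWWbbbbbbdoodddb##########
```

>>> move_arm(
  increments=[
    [0, 0, 0.007, 0, 0, 0, 0],
    [0, 0, 0.014, 0, 0, 0, 0],
    [0, 0, 0.02, 0, 0, 0, 0],
    [0, 0, 0.02, 0, 0, 0, 0],
  ],
)

```text
time_s: 20.92
position: [0.5671, 0.1043, 0.0847]
tcp_rot: [[0.768, 0.422, 0.482], [0.358, -0.907, 0.224], [0.532, 0.001, -0.847]]
force: [-0.5, 0.5, 0.6]
opening: 0.004
grasp_force: 0.0
```

```bash
python3 -c "
from plan import *
where();c=viewer.capture('top');where()"
```

```text
seat-frame TCP [-0.0013  0.0135  0.0335] F [0.1306 0.6712 0.6058] M [-0.0188  0.3133  0.0214] ang [ 0.0191  0.1128 -0.1017] t 20.9167 open 0.0038569464713061126
seat-frame TCP [-0.0013  0.0136  0.0336] F [ 0.2813  0.5901 -0.0828] M [ 0.03    0.3427 -0.0087] ang [ 0.0198  0.1141 -0.1041] t 20.9667 open 0.0019071059023808156
```

Everything so far fits thin shut fingers (about 8 mm each side) whose tips are about 8 mm behind the TCP, so each sweep stopped short or passed above. I'll raise to put the tips at about 56 mm and sweep further.

>>> move_arm(
  increments=[
    [0, 0, -0.025, 0, 0, 0, 0],
    [0, 0, -0.047, 0, 0, 0, 0],
    [0, 0, -0.047, 0, 0, 0, 0],
    [0, 0.01, -0.047, 0, 0, 0, 0],
    [0, 0.016, -0.047, 0, 0, 0, 0],
    [0, 0.022, -0.047, 0, 0, 0, 0],
    [0, 0.028, -0.047, 0, 0, 0, 0],
    [0, 0.028, -0.047, 0, 0, 0, 0],
  ],
)

```text
time_s: 21.63
position: [0.5637, 0.0937, 0.097]
tcp_rot: [[0.767, 0.423, 0.482], [0.358, -0.906, 0.225], [0.532, -0.0, -0.847]]
force: [-1.7, 2.7, 3.0]
opening: 0.001
grasp_force: 1.8
```

```bash
python3 -c "
from plan import *
where();c=viewer.capture('top');where()"
```

```text
seat-frame TCP [-0.0011  0.0054  0.0479] F [1.2362 3.1541 2.7526] M [ 0.5174  0.158  -0.0393] ang [ 0.0688  0.1508 -0.1076] t 21.6333 open 0.0013835454795782622
seat-frame TCP [-0.0011  0.0053  0.048 ] F [0.9431 2.2281 3.004 ] M [0.5065 0.1694 0.02  ] ang [ 0.0508  0.1478 -0.1083] t 21.6833 open 0.0030884662201389524
```

Contact: about 3 N from the keeper. Now I'll push it across.

>>> move_arm(
  increments=[
    [0, 0.008, 0, 0, 0, 0, 0],
    [0, 0.016, 0, 0, 0, 0, 0],
    [0, 0.024, 0, 0, 0, 0, 0],
    [0, 0.03, 0, 0, 0, 0, 0],
    [0, 0.03, 0, 0, 0, 0, 0],
  ],
)

```text
time_s: 22.1
position: [0.5678, 0.0844, 0.0968]
tcp_rot: [[0.768, 0.421, 0.482], [0.357, -0.907, 0.222], [0.531, 0.002, -0.847]]
force: [-1.1, 1.7, 0.7]
opening: 0.001
grasp_force: 0.8
```

```bash
python3 -c "
from plan import *
where();c=viewer.capture('top');where()"
```

```text
seat-frame TCP [-0.0014 -0.0048  0.0478] F [0.1024 2.0332 0.7229] M [ 0.4086  0.3794 -0.0282] ang [-0.0619  0.0933 -0.0744] t 22.1 open 0.0012180180787581968
seat-frame TCP [-0.0014 -0.0048  0.0479] F [-0.4758  1.2942 -0.0478] M [0.3353 0.344  0.0408] ang [-0.0748  0.0946 -0.0675] t 22.15 open 0.0024378884994371614
```

>>> move_arm(
  increments=[
    [0, 0.01, 0, 0, 0, 0, 0],
    [0, 0.02, 0, 0, 0, 0, 0],
    [0, 0.03, 0, 0, 0, 0, 0],
    [0, 0.034, 0, 0, 0, 0, 0],
    [0, 0.034, 0, 0, 0, 0, 0],
  ],
)

```text
time_s: 22.57
position: [0.5728, 0.0747, 0.0972]
tcp_rot: [[0.768, 0.42, 0.484], [0.357, -0.907, 0.222], [0.532, 0.003, -0.847]]
force: [-0.1, -0.2, 0.5]
opening: 0.006
grasp_force: 0.2
```

```bash
python3 -c "
from plan import *
where();c=viewer.capture('top');where();cv2.imwrite('pics/v.png',c['image'])"; python3 asc.py pics/v.png 262 202
```

```text
seat-frame TCP [-0.0008 -0.0157  0.0479] F [ 0.1616 -0.1163  0.5258] M [0.0042 0.2907 0.0484] ang [-0.1339  0.153  -0.0716] t 22.5667 open 0.005550417750862036
seat-frame TCP [-0.0009 -0.0155  0.0479] F [-0.2518  1.1141  0.7458] M [-0.0027  0.2943 -0.0478] ang [-0.1219  0.1463 -0.0741] t 22.6167 open 0.007269099789712424
pics/v.png
cols 249 .. 274
189 ......b...................
190 .....bbbbbbb..............
191 ...bbbbbbbbbbb............
192 ..bbbdddbdddbbbb..........
193 .bbbddbbbbbdddbbb.........
194 bbdbbbbbbbbbbbdbb.........
195 bodbbbWWWWWWbbddbb........
196 ddbbWWWWW.WWWbbddb....##..
197 dbbWW..W...WWWbddbb.####bb
198 bbWWW.........bbdbb#####.b
199 bbWWW.........##########.b
200 bbWWW.....##############..
201 bbWW......####b.#########.
202 bbW......####....#######.b
203 bbW.....###.......##.#..bb
204 ob...#####............bb##
205 db..######.......b.bb#####
206 bb########......bbb#######
207 bb#########.....bb########
208 b.#########..b.###########
209 ...######...##############
210 ....###...b###############
211 ....#..###################
212 ......####################
213 ....######################
214 ....######################
```

>>> move_arm(
  increments=[
    [0, 0.006, 0, 0, 0, 0, 0],
    [0, 0.006, 0.007, 0, 0, 0, 0],
    [0, 0.006, 0.013, 0, 0, 0, 0],
    [0, 0.006, 0.013, 0, 0, 0, 0],
  ],
)

```text
time_s: 22.95
position: [0.5752, 0.0746, 0.0937]
tcp_rot: [[0.768, 0.421, 0.483], [0.357, -0.907, 0.222], [0.532, 0.002, -0.847]]
force: [-0.4, -1.5, 0.8]
opening: 0.005
grasp_force: 0.7
```

```bash
python3 -c "
from plan import *
where();c=viewer.capture('top');where()"
```

```text
seat-frame TCP [-0.0009 -0.0168  0.0438] F [-0.3862 -1.1917  1.2398] M [-0.2086  0.2911  0.024 ] ang [-0.0788  0.1425 -0.086 ] t 22.95 open 0.005348923459351048
seat-frame TCP [-0.0009 -0.0164  0.0439] F [-0.3508 -1.0867  2.1567] M [-0.1711  0.293   0.0411] ang [-0.0418  0.1402 -0.0941] t 23.0 open 0.004314267531409658
```

>>> move_arm(
  increments=[
    [0, 0.003, 0.005, 0, 0, 0, 0],
    [0, 0.003, 0.009, 0, 0, 0, 0],
    [0, 0.003, 0.009, 0, 0, 0, 0],
  ],
)

```text
time_s: 23.25
position: [0.5766, 0.0748, 0.0914]
tcp_rot: [[0.768, 0.422, 0.483], [0.358, -0.907, 0.223], [0.532, 0.001, -0.847]]
force: [0.7, -2.0, 1.7]
opening: 0.004
grasp_force: 0.7
```

```bash
python3 -c "
from plan import *
where();c=viewer.capture('top');where()"
```

```text
seat-frame TCP [-0.001  -0.0172  0.0412] F [ 0.7568 -2.0823  1.5561] M [-0.1878  0.2451  0.0369] ang [-0.0232  0.1388 -0.0995] t 23.25 open 0.004252349095799129
seat-frame TCP [-0.001  -0.0169  0.0412] F [ 0.2634 -0.5164  0.8859] M [-0.1601  0.2194 -0.0121] ang [ 0.0015  0.1383 -0.11  ] t 23.3 open 0.008212794311462905
```

>>> move_arm(
  increments=[
    [0, 0, 0.005, 0, 0, 0, 0],
    [0, 0, 0.009, 0, 0, 0, 0],
    [0, 0, 0.009, 0, 0, 0, 0],
  ],
)

```text
time_s: 23.55
position: [0.5773, 0.0751, 0.09]
tcp_rot: [[0.767, 0.421, 0.484], [0.357, -0.907, 0.223], [0.532, 0.002, -0.847]]
force: [-6.0, -4.9, 10.1]
opening: 0.004
grasp_force: 6.0
```

```bash
python3 -c "
from plan import *
where();c=viewer.capture('top');where()"
```

```text
seat-frame TCP [-0.001  -0.0172  0.0395] F [-1.0024 -1.9011 12.5195] M [-0.3408  0.2541 -0.0498] ang [-0.079   0.1608 -0.0781] t 23.55 open 0.0036002636920844885
seat-frame TCP [-0.001  -0.0171  0.0395] F [-0.1518 -2.1852 11.8475] M [-0.3285  0.2653  0.0192] ang [-0.0764  0.1595 -0.084 ] t 23.6 open 0.002658900257249668
```

Firm stop at 12 N: the keeper should be fully across, since the fingertip height then matches its flat top at 51 mm. I'll retract along the axis and check.

>>> move_arm(
  increments=[
    [0, 0, -0.01, 0, 0, 0, 0],
    [0, 0, -0.04, 0, 0, 0, 0],
    [0, 0, -0.1, 0, 0, 0, 0],
    [0, 0, -0.2, 0, 0, 0, 0],
    [0, 0, -0.3, 0, 0, 0, 0],
    [0, 0, -0.4, 0, 0, 0, 0],
    [0, 0, -0.5, 0, 0, 0, 0],
    [0, 0, -0.5, 0, 0, 0, 0],
    [0, 0, -0.5, 0, 0, 0, 0],
  ],
)

```text
time_s: 24.35
position: [0.5051, 0.042, 0.2174]
tcp_rot: [[0.766, 0.422, 0.485], [0.358, -0.907, 0.223], [0.533, 0.003, -0.846]]
force: [0.4, 0.4, 0.5]
opening: 0.004
grasp_force: 0.0
```

```bash
python3 orange.py; python3 -c "
from plan import *
where()"; python3 asc.py pics/o_side.png 248 274 pics/o_top.png 260 202
```

```text
side 45 [240.2889 261.2889] [233 255] [264 273]
0 [[248.7, 273.3], [252.1, 268.5]]
0.1 [[248.7, 273.2], [252.1, 267.9]]
0.4 [[248.7, 272.9], [252.0, 266.4]]
0.8 [[248.5, 272.7], [251.3, 265.6]]
1.2 [[248.3, 272.8], [250.1, 266.1]]
1.57 [[248.1, 273.1], [248.6, 267.8]]
tip [[278.7, 234.1], [270.9, 230.8]]
top 10 [265.3 208.2] [259 200] [273 216]
0 [[258.3, 202.3], [259.2, 204.7]]
0.1 [[258.4, 202.2], [260.0, 204.4]]
0.4 [[258.8, 202.0], [262.1, 203.1]]
0.8 [[259.2, 201.7], [264.3, 201.3]]
1.2 [[259.5, 201.3], [265.5, 199.5]]
1.57 [[259.5, 201.1], [265.6, 198.2]]
tip [[272.2, 222.1], [269.1, 215.6]]
seat-frame TCP [-0.0018 -0.0164  0.1881] F [0.4484 0.4203 0.2528] M [-0.0123  0.3145  0.0499] ang [ 0.0668  0.1006 -0.0933] t 24.45 open 0.003840168732504109
pics/o_side.png
cols 235 .. 260
261 dddddddddddddddddddddddddd
262 dddddddddddddddddddddddddd
263 dddddddddddddddddddddddddd
264 dddddddddddddddddddddddddd
265 dddddddddddddddddddddddddd
266 dddddddddddddddddddddddddd
267 dddOoooooOOOOOOOdddddddddd
268 bbooddddddoOOdoOOddddddddd
269 WbbbdbbbbddoodoOOddddddddd
270 bbbbbbbbbbbooddoOOdddd
[... 637 characters left out ...]
dbbbdbbbbb........
193 W.Wbbbbbbbbbbbdbbbb.......
194 WWbbdbbbbbbbbbbbdbb.......
195 WbbdbbbWWWWWWWbbbdbbW.....
196 bbddbbWWWWWWWWWWbdbbWW....
197 bbdbbWWWWW...WWWbodbbW....
198 bbbbWWW......WWbboobbW....
199 bbbbWWW.....bbboooodbW....
200 bbbbWWW...WboOooooodbW....
201 bbbWWWWWWWboooooboodbW....
202 bbbbWWWWWWbooobbbbdbbW....
203 bbbbWWWWWWbbobWWWbbbbW....
204 bbbbWWWWWWWWWWWWbbbbbW....
205 bbbbbWWW..WWWWWWbbbbW.....
206 WbbbbbWWWWWWWWbbbbbb......
207 WbbbbbbbbWWWWbbbbbb.......
208 .Wbbbbbbbbbbbbbbbbb.......
209 ..Wbbbbbbbbbbbbbbbb.......
210 ....Wbbbbbbbbbbbbb........
211 .....WWWbbbbbbbb.........b
212 ...........bb..........bbb
213 .....................bbbdd
214 ...................bbddddd
```

The keeper now runs from (258,202) to (265,198) in the top view, matching the prediction for 1.57 rad. The roll hasn't moved since it was seated, and the arm is clear, so I'm handing in.

```bash
python3 -c "
from rig import workorder
print(workorder.hand_in())"
```

```text
the job is handed in; nothing more can be done
None
```

I handed the job in at about 24.5 s: the roll is home over the ribs, the keeper looks fully across in the top view and the gripper is clear of everything, but no verdict came back.

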